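Sticker the bar stack and lay on the next bar

TASK

Lay the two thin sticks of equal thickness across the two bars on the rack, one straight above each bearer, square to the bars and evenly overhanging. Then lay the loose third bar on the sticks, parallel to the bars below and centred on the rack both ways, so that it rests level and clear of them. Set things down rather than drop them, and leave the thicker stick, the lower bars and everything else where they are.

Things in the scene. Friction and masses are not known exactly. Their poses are not given: they have to be found in the camera images.
- rack: fixed dark steel stacking rack; origin at bench level under its centre, x along the bars, y across them, z up. A base plate 140 x 48 x 6 mm carries two cross bearers (16 mm wide in x, 86 mm long in y) centred at x = -55 and x = +55 mm, tops 20 mm above the bench; each bearer end is turned up 8 mm (top 28 mm above the bench) at y = +-36.5 to +-43 mm, and these ends show beside the lower bars
- bearer_a (a point): point straight above the middle of the bearer at rack x = -55 mm, at the height of the lower bars' upper faces (32 mm above the bench)
- bearer_b (a point): the same above the bearer at rack x = +55 mm. Behind the rack a black plate with a pneumatic cylinder on top stands over the bench, underside 0.45 m up, front edge near x = 0.56 m between y = -0.1 and +0.2 m: keep the wrist clear of it, moving in straight lines rather than outward arcs
- low_bar_a: loose aluminium flat bar 170 x 32 x 12 mm lying on the bearers, centre at rack y = +19 mm, parallel to rack x, upper face 32 mm above the bench; origin at its centre, x along its length; small dark hole near each end
- low_bar_b: the same, centre at rack y = -19 mm (6 mm gap between the two bars)
- top_bar: the third bar, the same 170 x 32 x 12 mm (0.13 to 0.25 kg), lying flat on the bench away from the rack; origin at its centre, x along its length, z up
- stick_a: thin light wooden stick 84 x 14 x 14 mm (14 to 28 g), lying on the bench; origin at its centre, x along its length
- stick_b: a second stick just like stick_a
- thick_stick: a thicker wooden stick of the same wood, 84 x 24 x 24 mm, lying in a row with the other two (which of the three lies where changes); not to be used; origin at its centre, x along its length
- ring_gauge: bystander: plain steel ring 51 mm across, 16 mm high, on the bench; origin under its centre
- plug_gauge: bystander: steel plug gauge 102 mm long, 20 mm thick, on the bench; origin under its centre, its length along its y

How it is judged:
By the outcome, as a careful person would: the job done as asked, in the order asked, and still so for the second after the job is handed in, with the robot touching nothing.
It also fails if it takes over 64 s, if anything falls off the work surface, if the arm or the gripper's body presses on something with over 40 N, if the wrist force passes 120 N, or if a joint passes its speed limit or range.

ROBOT

A 6-joint arm with a two-finger parallel gripper is mounted at the origin on a cart in front of the work surface, level with it; the furniture and walls round the work are solid. World frame = base frame: x ahead of the robot, y to its left, z up, the work surface at z = 0. Lengths are in m, angles in rad, forces in N, time in s.
With the tool pointing down it reaches from about 0.375 to 0.9 m from the base axis. Payload 3.1 kg.
Tool frame: the origin (TCP) lies on the centre line of the jaws, within the pads' length; the fingertips stand ahead of it and the grasp point (between the pads) lies 3 mm ahead of it (robot.tip_reach is the z of the fingertips in the tool frame, in m); z points along the fingers, y is the line along which they close (so a half turn about z gives the same grasp; the last joint's range is limited). The gripper opens to 87 mm and grips with 3 to 60 N. Pads are 19 mm wide; open, the fingers measure 117 mm over their backs; the gripper's body (75 mm by 190 mm) begins 51 mm behind the grasp point.
Start: joints at [1.075, 0.527, 1.433, -0, 1.181, -0.178], TCP at [0.195, 0.594, 0.214] pointing down, gripper open.
Joint ranges: [-3.08, 3.08], [-0.75, 2.2], [0.22, 2.44], [-1.43, 4.57], [0, 2.65], [-2.85, 2.85]. Speed limits (rad/s): [2.79, 2.79, 3.14, 3.14, 3.14, 3.14].

INTERFACE

Orientations are given as a unit quaternion [x, y, z, w].
In Python, from rig import sensors, eyes, ticket, robot gives the robot as it stands.
- The arm moves only by the tool drive_tool, never from a script. Its argument "deltas" is a list that holds one entry, the list of rows, each a list of 6 numbers: the shift along the tool's x, y, z in mm, then the turn, a rotation vector about the tool's x, y, z in rad. A call has 1 to 8 rows; each row shifts and turns the commanded pose from where the row before left it, along the tool's axes as they then stand; what a row does not reach is not made up. A row lasts 1/12 s, in which the tool goes at most 41.7 mm and 7.16 degrees, less where a joint would pass 70% of its speed; a pose out of reach is approached as far as the arm can. A call is refused whole if a number of a shift passes 41.7 or a number of a turn 0.125, either way. A call with a gripper value outside its range is refused whole. "gripper" is the opening in per cent of the stroke, from 0 (shut) to 100 (fully open), set as the call begins (left out, the last holds). The fingers move at their own pace and stop on an object; "squeeze" is the grip in N (left out, the last holds). Time passes only in rows, so rows that do not move let the fingers close. It gives the time, the measured TCP pose, the force, the opening and the grip force at its end, in the units of the state.
- sensors.get_obs(): the state, without advancing time (a new reading comes with each control period).
- eyes.camera(name): name is "scene" or "top" or "wrist"; returns a dict with "img" (400x640x3 uint8, red, green, blue), "fov_y" (degrees; the focal length in pixels is half the picture's height over the tangent of half this angle, whatever the lens; pixels are square), "cx", "cy" (the principal point, pixels), "xyz" and "attitude" of the camera in the world; the wrist camera has in their place "hand_eye" (4x4, takes a point from camera to tool coordinates, whose origin is the TCP and whose axes are the flange's). Camera axes: x right, y up, looking along -z (the intrinsics and any distortion apply to the point x, -y, -z); pixel columns grow to the right and rows downward; lengths in m; the calibration is good to about 2 mm. A picture is of the moment at which its call begins: read the wrist's pose just before it. There is no depth.
- ticket.hand_in(): hands the job in; it is judged then, once.
The state is a dict: "time": time; "q": joint angles; "joint_velocities": joint speeds; "joint_torque": joint torques, N m; "position": TCP position; "tool_rot": TCP orientation; "ft_force": force on the tool from outside, world axes, zero at the start; "moment": the same for the moment, N m; "grip_width": finger opening in m; "grip_force": force on a finger pad.
Only numpy, scipy, OpenCV 4.12 (cv2) and the standard library are available. Lean on these libraries where they do the work, as an engineer would, in place of code of your own. Each camera call takes 0.05 s, during which the arm holds its last target. There are 200 camera calls.

## Working session

There is one attempt and no reset: what is moved stays moved. The work goes in short steps, Python scripts to look and compute and a tool call to move; the robot and the scene stay as the last step left them, time stands still between calls to the robot, and variables do not carry over. Pictures are saved under pics/ and viewed, at most 10 in all, crops included, and the job is handed in when it is done.

Besides the shell and the picture viewer there is one more tool, called after "Request:" in YAML: its name, and indented under it one key for each argument. drive_tool: Moves the arm, as the interface text tells. Its arguments: {"type":"object","properties":{"deltas":{"type":"array"},"gripper":{"type":"number"},"squeeze":{"type":"number"}},"required":["deltas"]}

```bash
ls; mkdir -p pics; python3 - <<'E'
from rig import sensors, eyes, ticket, robot
import cv2
o=sensors.get_obs(); print(o); print({k:getattr(robot,k) for k in dir(robot) if k[0]!='_'})
for n in("top","scene"):
    c=eyes.camera(n); print(n,{k:v for k,v in c.items() if k!='img'}); cv2.imwrite(f'pics/{n}0.png',c['img'][:,:,::-1])
E
```

```text
pics
{'time': 0.0, 'q': array([ 1.07450414e+00,  5.28482732e-01,  1.43387063e+00, -2.40345508e-05,
        1.18138478e+00, -1.78487610e-01]), 'joint_velocities': array([ 5.70327617e-05,  4.64797913e-04,  1.75642522e-03, -1.90435780e-03,
       -9.71688828e-04,  7.52051723e-04]), 'joint_torque': array([-2.95127656e-04, -4.40045857e+01, -1.76592028e+01,  6.33445638e-02,
        5.82713750e-02, -1.56056835e-04]), 'position': array([0.1949175 , 0.59305606, 0.21267154]), 'tool_rot': array([ 1.58229813e-01,  9.87401730e-01, -1.01594254e-03, -3.44618949e-04]), 'ft_force': array([-0.55540277, -0.88562112, -0.68341944]), 'moment': array([-0.01170043,  0.01084691,  0.02238383]), 'grip_force': 0.0, 'grip_width': 0.08707975829715028}
{'Unreachable': <class 'rig.Unreachable'>, 'tip_reach': 0.022}
top {'fov_y': 42.899527359758274, 'cx': 319.72763702708727, 'cy': 200.21045360181324, 'xyz': array([0.28403699, 0.1018518 , 1.27590523]), 'attitude': array([ 0.06729787, -0.06457849, -0.69796281,  0.71003417])}
scene {'fov_y': 50.08314887070345, 'cx': 313.4184501749105, 'cy': 198.94619196813224, 'xyz': array([0.16753992, 0.63344052, 0.83887518]), 'attitude': array([-0.0931419 ,  0.31396712,  0.90380475, -0.27547453])}
```

View pics/top0.png

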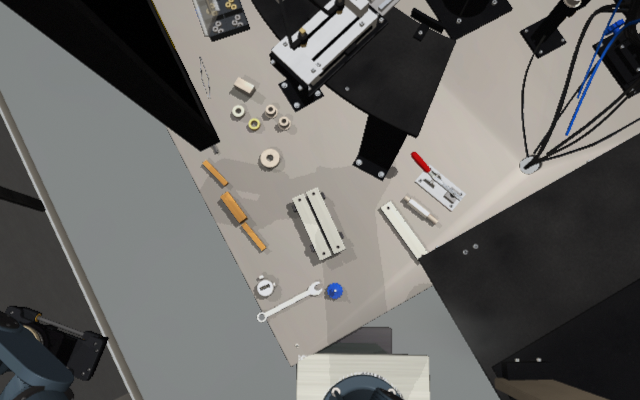

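View pics/scene0.png

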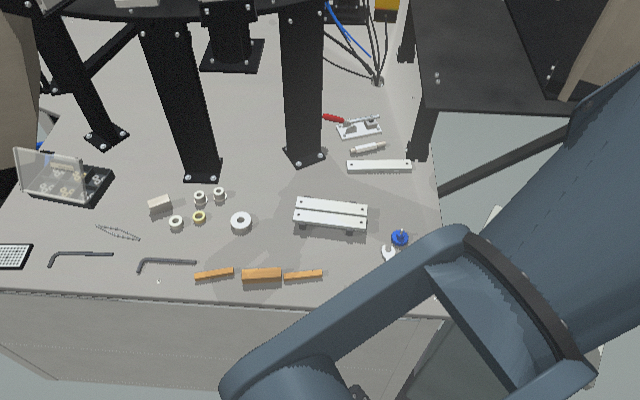

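The top view shows three orange sticks: thin at (215,172), thick at (233,207), thin at (254,236). The rack with its two bars is at (319,224), the loose bar at (403,230), the plug gauge at (420,211) and the ring at (270,158). The scene view agrees with this.

```bash
cat > h.py <<'E'
import numpy as np, cv2
from scipy.spatial.transform import Rotation as R
from rig import sensors, eyes
def pose(n,c,o=None):
    if n!='wrist': return R.from_quat(c['attitude']).as_matrix(), np.array(c['xyz'])
    H=np.array(c['hand_eye']); T=R.from_quat(o['tool_rot']).as_matrix()
    return T@H[:3,:3], T@H[:3,3]+o['position']
def w(c,P,uv,z):
    M,t=P; f=200/np.tan(np.radians(c['fov_y']/2)); uv=np.atleast_2d(uv).astype(float)
    d=np.c_[(uv[:,0]-c['cx'])/f,-(uv[:,1]-c['cy'])/f,-np.ones(len(uv))]@M.T
    return t+d*((z-t[2])/d[:,2])[:,None]
def rects(c,P,mask,z,amin=150):
    """blobs -> world rectangles (centre mm, L, W, yaw deg of long side)"""
    n,l,s,ce=cv2.connectedComponentsWithStats(mask.astype(np.uint8))
    out=[]
    for i in range(1,n):
        if s[i,4]<amin: continue
        cs,_=cv2.findContours((l==i).astype(np.uint8),cv2.RETR_EXTERNAL,cv2.CHAIN_APPROX_NONE)
        p=w(c,P,cs[0][:,0,:],z)[:,:2]*1000
        (x,y),(a,b),_=r=cv2.minAreaRect(p.astype(np.float32))
        q=cv2.boxPoints(r); e=q[1]-q[0] if np.linalg.norm(q[1]-q[0])>np.linalg.norm(q[2]-q[1]) else q[2]-q[1]
        out.append((ce[i].round(0),s[i,4],np.round([x,y,max(a,b),min(a,b),np.degrees(np.arctan2(e[1],e[0]))%180],1)))
    return out
def orange(im):
    h=cv2.cvtColor(im,cv2.COLOR_RGB2HSV); return (h[...,0]>5)&(h[...,0]<25)&(h[...,1]>110)&(h[...,2]>80)
E
python3 - <<'E'
from h import *
c=eyes.camera('top');P=pose('top',c);im=c['img']
for r in rects(c,P,orange(im),.014,60): print(r)
print('white')
for u,v in[(403,230),(310,228),(330,220),(360,200)]: print(im[v,u])
g=im.min(2)
m=(g>205)
for r in rects(c,P,m,.012): print(r)
for r in rects(c,P,m,.032): print('z32',r)
c=eyes.camera('scene');P=pose('scene',c)
for r in rects(c,P,orange(c['img']),.014,60): print('sc',r)
E
```

```text
(array([215., 172.]), np.int32(176), array([589.9, 377.2,  84.1,  12.6,  46.3]))
(array([233., 207.]), np.int32(320), array([502. , 326.4,  83.8,  24.5,  38.5]))
(array([253., 236.]), np.int32(193), array([429.4, 273.2,  83.6,  14.1,  41. ]))
white
[221 220 209]
[214 212 202]
[207 205 194]
[166 160 151]
(array([322.,  44.]), np.int32(2218), array([981.8, 103.3, 266.8, 135.2, 136.7]))
(array([315.,  21.]), np.int32(192), array([1015.5,  131.2,   69.7,   22. ,  135.9]))
(array([438., 193.]), np.int32(240), array([ 548.5, -192.7,  102.8,   28.3,   50.8]))
(array([403., 228.]), np.int32(601), array([ 452.7, -101.9,  154.8,   28.3,   35.4]))
(array([294., 299.]), np.int32(283), array([269.9, 170.8, 155.4,  26.6, 121.5]))
z32 (array([322.,  44.]), np.int32(2218), array([970.7, 103.2, 262.6, 133. , 136.7]))
z32 (array([315.,  21.]), np.int32(192), array([1003.9,  130.8,   68.6,   21.7,  135.9]))
z32 (array([438., 193.]), np.int32(240), array([ 544.3, -188.1,  101.2,   27.8,   50.8]))
z32 (array([403., 228.]), np.int32(601), array([450. , -98.7, 152.3,  27.8,  35.4]))
z32 (array([294., 299.]), np.int32(283), array([270.1, 169.7, 152.9,  26.2, 121.5]))
sc (array([386.,   4.]), np.int32(226), array([ 820.3, -853.2,  102.2,   68.3,   34.3]))
sc (array([213., 273.]), np.int32(196), array([592. , 380.8,  81.3,  15.8,  48.4]))
sc (array([261., 273.]), np.int32(344), array([506.5, 323.3,  82.2,  22.1,  39. ]))
sc (array([303., 274.]), np.int32(188), array([430.6, 275.6,  81.2,  12.4,  40.7]))
```

```bash
python3 - <<'E'
from h import *
c=eyes.camera('top');P=pose('top',c)
print(w(c,P,[(319,224),(270,158),(420,211)],.032).round(3))
o=sensors.get_obs();c=eyes.camera('wrist');P=pose('wrist',c,o)
print({k:np.round(v,3) for k,v in c.items() if k!='img'});print(w(c,P,[(0,0),(639,0),(639,399),(0,399),(320,200)],0).round(3))
T=R.from_quat(o['tool_rot']).as_matrix();print(T.round(3),o['position'],o['time'])
for n,g in(('stickA',(.4295,.274,.2)),('stickB',(.590,.378,.2)),('rack',w(c,P,(0,0),0)[0])): print(n,(T.T@(np.array(g)-o['position'])*1000).round())
E
```

```text
[[ 0.459  0.109  0.032]
 [ 0.625  0.236  0.032]
 [ 0.496 -0.14   0.032]]
{'fov_y': np.float64(61.367), 'cx': np.float64(316.565), 'cy': np.float64(201.004), 'hand_eye': array([[-0.   ,  0.955,  0.297,  0.083],
       [ 1.   , -0.   ,  0.001,  0.002],
       [ 0.001,  0.297, -0.955, -0.172],
       [ 0.   ,  0.   ,  0.   ,  1.   ]])}
[[-0.071  0.345  0.   ]
 [ 0.13   0.958  0.   ]
 [ 0.666  0.936  0.   ]
 [ 0.375  0.046  0.   ]
 [ 0.231  0.587  0.   ]]
[[-0.95   0.313 -0.   ]
 [ 0.313  0.95  -0.001]
 [ 0.    -0.001 -1.   ]] [0.19513347 0.59340224 0.21319014] 0.25
stickA [-322. -230.   13.]
stickB [-442.  -81.   13.]
rack [ 176. -319.  214.]
```

Request:
drive_tool:
  deltas:
    - [[-25.6,-24.1,-3.4,0,0,0],[-25.6,-24.1,-3.4,0,0,0],[-25.6,-24.1,-3.4,0,0,0],[-25.6,-24.1,-3.4,0,0,0],[-25.6,-24.1,-3.4,0,0,0],[-25.6,-24.1,-3.4,0,0,0],[-25.6,-24.1,-3.4,0,0,0]]

```text
time: 0.88
position: [0.3132, 0.376, 0.2377]
tool_rot: [0.158, 0.987, 0.0, 0.0]
ft_force: [1.2, 0.5, -0.6]
grip_width: 0.0873
grip_force: 0.0
```

Request:
drive_tool:
  deltas:
    - [[-25.6,-24.1,-3.4,0,0,0],[-25.6,-24.1,-3.4,0,0,0],[-25.6,-24.1,-3.4,0,0,0],[-25.6,-24.1,-3.4,0,0,0],[-25.6,-24.1,-3.4,0,0,0],[-25.6,-24.1,-3.4,0,0,0],[-25.6,-24.1,-3.4,0,0,0],[0,0,0,0,0,0]]
  gripper: 45

```text
time: 1.55
position: [0.4346, 0.1566, 0.2623]
tool_rot: [0.161, 0.987, -0.001, 0.003]
ft_force: [0.3, 0.5, 0.7]
grip_width: 0.0436
grip_force: 0.0
```

Request:
drive_tool:
  deltas:
    - [[0,0,0,0,0,0],[0,0,0,0,0,0]]

```text
time: 1.72
position: [0.4297, 0.1614, 0.2611]
tool_rot: [0.159, 0.987, 0.0, -0.001]
ft_force: [0.0, -0.3, 0.4]
grip_width: 0.0399
grip_force: 0.0
```

```bash
python3 - <<'E'
from h import *
o=sensors.get_obs();c=eyes.camera('wrist');P=pose('wrist',c,o);im=c['img']
cv2.imwrite('pics/w1.png',im[:,:,::-1])
print(o['time'],o['position'],o['grip_width'],o['q'].round(2))
for z in(.014,.024):
  for r in rects(c,P,orange(im),z,60): print(z,r)
E
```

```text
1.7167 [0.42970875 0.16137279 0.26110168] 0.03985911954577534 [ 0.11  0.24  1.77  0.    1.13 -1.14]
0.014 (array([403., 135.]), np.int32(476), array([429.5, 275.6,  82.7,  12.1,  40.9]))
0.014 (array([461., 180.]), np.int32(618), array([504.7, 331.1,  84.4,  22.6,  38.1]))
0.014 (array([509., 227.]), np.int32(379), array([589.8, 380.8,  82.6,  11.8,  45.5]))
0.014 (array([219., 307.]), np.int32(172), array([583. , -35.6,  82.8,   7.6, 154.9]))
0.014 (array([414., 308.]), np.int32(124), array([674.2, 230.8,  65.9,   5.6, 168.1]))
0.024 (array([403., 135.]), np.int32(476), array([427.6, 273.5,  80.8,  11.9,  40.9]))
0.024 (array([461., 180.]), np.int32(618), array([501.1, 327.7,  82.4,  22.1,  38.1]))
0.024 (array([509., 227.]), np.int32(379), array([584.1, 376.2,  80.6,  11.5,  45.5]))
0.024 (array([219., 307.]), np.int32(172), array([577.5, -30.3,  80.8,   7.4, 154.9]))
0.024 (array([414., 308.]), np.int32(124), array([666.5, 229.8,  64.3,   5.5, 168.1]))
```

View pics/w1.png

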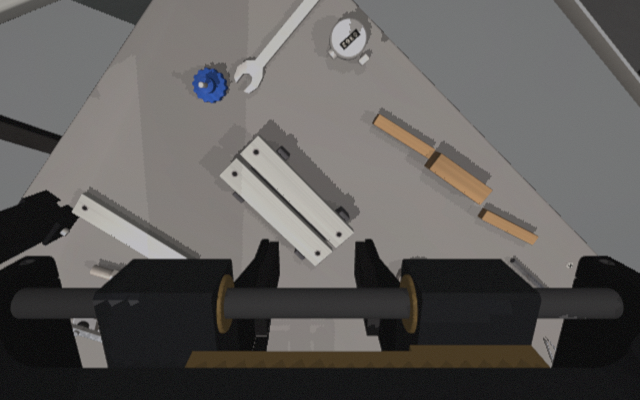

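The wrist view shows the rack bars with corners near (221,174), (255,136), (354,232) and (318,266). The sticks are at (403,135) thin, (461,180) thick and (509,227) thin. The loose bar is at the left, around (140,225).

```bash
cat >> h.py <<'E'
def rack(c,P,roi,thr=190,z=.032):
    u0,u1,v0,v1=roi; m=np.zeros(c['img'].shape[:2],np.uint8)
    m[v0:v1,u0:u1]=(c['img'].min(2)[v0:v1,u0:u1]>thr); 
    b=rects(c,P,m,z,400); m=cv2.morphologyEx(m,cv2.MORPH_CLOSE,np.ones((11,11)))
    return b, rects(c,P,m,z,400)
E
python3 - <<'E'
from h import *
o=sensors.get_obs();c=eyes.camera('wrist');P=pose('wrist',c,o)
print(c['img'][[150,200,180,222,150],[255,300,250,145,320]])
for t in(180,190,200):print(t,rack(c,P,(200,380,110,275),t))
print(rack(c,P,(65,205,180,262),190,.012))
c=eyes.camera('top');P=pose('top',c)
for t in(180,190):print('top',t,rack(c,P,(285,350,180,265),t)); print(rack(c,P,(375,427,195,262),t,.012))
E
```

```text
[[ 81  77  77]
 [185 181 174]
 [184 180 174]
 [ 95  92  90]
 [140 136 132]]
180 ([(array([276., 223.]), np.int32(684), array([488.7,  96. , 136. ,  12.8,  25.3]))], [(array([278., 225.]), np.int32(850), array([486.6,  96.4, 139.4,  16.8,  27.1]))])
190 ([], [])
200 ([], [])
([], [])
top 180 ([(array([340., 192.]), np.int32(527), array([5.297e+02, 6.610e+01, 8.370e+01, 6.010e+01, 4.000e-01]))], [(array([339., 194.]), np.int32(659), array([517. ,  65.5, 108.7,  60.1,   0.9]))])
([(array([404., 230.]), np.int32(798), array([ 453. , -102. ,  159.5,   33.9,   36.2]))], [(array([408., 228.]), np.int32(2242), array([ 456.7, -104. ,  166.2,  114.6,    1. ]))])
top 190 ([], [])
([(array([404., 230.]), np.int32(755), array([ 452.4, -102.5,  157.6,   31.8,   35.3]))], [(array([406., 231.]), np.int32(883), array([ 457.6, -112.9,  158.5,   71.6,   27.9]))])
```

```bash
python3 - <<'E'
from h import *
o=sensors.get_obs();c=eyes.camera('wrist');P=pose('wrist',c,o)
for t in(150,158,166):print(t,rack(c,P,(200,380,110,275),t)); print(rack(c,P,(65,205,180,262),t,.012)[0])
i=cv2.imread('pics/top0.png')[:,:,::-1];c=eyes.camera('top');P=pose('top',c);c['img']=i
for t in(180,188,195):print('top',t,rack(c,P,(285,350,180,265),t))
E
```

```text
150 ([(array([296., 192.]), np.int32(3162), array([454.9, 131.3, 168.7,  30.6,  25.2])), (array([274., 212.]), np.int32(3028), array([471.4,  96.7, 169.1,  31.1,  25.4]))], [(array([285., 202.]), np.int32(7077), array([463.2, 113.8, 169.1,  69.1,  25.4]))])
[(array([122., 230.]), np.int32(2106), array([ 441.9, -107.9,  153.5,   31.4,   35.5]))]
158 ([(array([295., 192.]), np.int32(3091), array([454.6, 131.2, 168. ,  30.2,  25.2])), (array([274., 213.]), np.int32(2953), array([471.6,  97. , 168.1,  30.4,  25.3]))], [(array([285., 202.]), np.int32(6994), array([463.1, 114. , 168.8,  68.5,  25.4]))])
[(array([122., 230.]), np.int32(2039), array([ 441.6, -108.1,  152.1,   30.9,   35.4]))]
166 ([(array([295., 192.]), np.int32(3033), array([454.5, 131. , 167.8,  29.7,  25.3])), (array([275., 214.]), np.int32(2815), array([471.3,  96.8, 167.5,  30. ,  25.3]))], [(array([285., 202.]), np.int32(6929), array([462.9, 113.8, 168.2,  67.9,  25.3]))])
[(array([123., 231.]), np.int32(1954), array([ 441.6, -107.9,  151.8,   29.8,   35.5]))]
top 180 ([(array([325., 220.]), np.int32(738), array([471.4,  94.2, 166. ,  29.5,  25.7])), (array([311., 226.]), np.int32(755), array([454.4, 129. , 166.1,  29.4,  25.3]))], [(array([318., 223.]), np.int32(1810), array([462.7, 111.9, 166.5,  67.6,  25.3]))])
top 188 ([(array([324., 215.]), np.int32(569), array([471.7,  93.7, 165.8,  29.2,  26.2])), (array([310., 221.]), np.int32(569), array([457.8, 130.5, 158.8,  29.3,  25.3]))], [(array([318., 223.]), np.int32(1764), array([462.8, 111.8, 166.4,  67.4,  25.3]))])
top 195 ([], [])
```

```bash
cat >> h.py <<'E'
def go(x,y,z,yaw):
    """turn (tool rotvec) then shift (tool axes, mm) to reach TCP x,y,z mm with tool down, tool x at yaw deg"""
    o=sensors.get_obs();T=R.from_quat(o['tool_rot']);a=np.radians(yaw)
    G=R.from_matrix(np.array([[np.cos(a),np.sin(a),0],[np.sin(a),-np.cos(a),0],[0,0,-1]]))
    d=np.array([x,y,z])-o['position']*1000
    print('t',round(o['time'],2),'pos',(o['position']*1000).round(1),'turn',(T.inv()*G).as_rotvec().round(4),'shift now-axes',(T.inv().apply(d)).round(1),'after-turn',G.inv().apply(d).round(1),'gw',round(o['grip_width']*1000,1),'F',np.round(o['ft_force'],1))
E
python3 -c "
from h import *
go(429.5,275,100,220.9)"
```

```text
t 1.97 pos [429.5 162.3 261.1] turn [ 2.0000e-04 -6.0000e-04 -1.0294e+00] shift now-axes [ 34.9 107.2 161.1] after-turn [-73.8  85.2 161.1] gw 39.3 F [-0.   0.9 -0.1]
```

Request:
drive_tool:
  deltas:
    - [[7,21.4,32.2,0,0,0],[7,21.4,32.2,0,0,0],[7,21.4,32.2,0,0,0],[7,21.4,32.2,0,0,0],[7,21.4,32.2,0,0,0],[0,0,0,0,0,-0.1144],[0,0,0,0,0,-0.1144],[0,0,0,0,0,-0.1144]]

```text
time: 2.63
position: [0.4291, 0.275, 0.0988]
tool_rot: [-0.017, 1.0, -0.0, -0.001]
ft_force: [0.1, 0.6, 0.5]
grip_width: 0.039
grip_force: 0.0
```

Request:
drive_tool:
  deltas:
    - [[0,0,0,0,0,-0.1144],[0,0,0,0,0,-0.1144],[0,0,0,0,0,-0.1144],[0,0,0,0,0,-0.1144],[0,0,0,0,0,-0.1144],[0,0,0,0,0,-0.1144],[0,0,0,0,0,0],[0,0,0,0,0,0]]

```text
time: 3.3
position: [0.4301, 0.2744, 0.1002]
tool_rot: [-0.348, 0.938, 0.0, 0.0]
ft_force: [-0.5, -1.1, -0.2]
grip_width: 0.0391
grip_force: 0.0
```

```bash
python3 - <<'E'
from h import *
o=sensors.get_obs();c=eyes.camera('wrist');P=pose('wrist',c,o);im=c['img']
cv2.imwrite('pics/w2.png',im[:,:,::-1])
for r in rects(c,P,orange(im),.014,150): print(r)
go(429.5,275,24,220.9)
E
```

```text
(array([317., 201.]), np.int32(1121), array([430. , 276.1,  84.3,  12.2,  41. ]))
(array([303., 275.]), np.int32(229), array([485.3, 309.3,  24.7,  13.3,  36. ]))
(array([411., 299.]), np.int32(209), array([445.7, 399.9,  56.5,   7.8,  53.4]))
(array([221., 308.]), np.int32(193), array([558.7, 274.7,  50.9,   5.4,  36. ]))
(array([306., 333.]), np.int32(408), array([529.5, 350.2,  28.4,  23.2,  37.1]))
t 3.35 pos [430.2 274.3 100.2] turn [ 0.0001  0.     -0.0037] shift now-axes [ 0.1  0.9 76.2] after-turn [ 0.1  1.  76.2] gw 38.8 F [ 0.1  0.  -0.9]
```

View pics/w2.png

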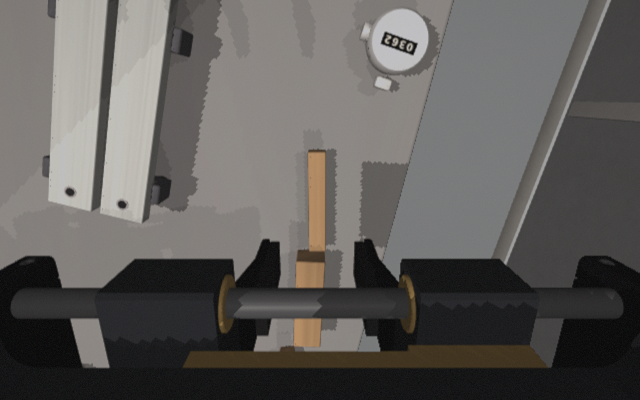

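The thin stick lies centred between the jaws at (317,201). I'm going down to grasp it.

Request:
drive_tool:
  deltas:
    - [[-1,1.4,20,0,0,0],[0,0,20,0,0,0],[0,0,18,0,0,0],[0,0,12,0,0,0],[0,0,6,0,0,0],[0,0,0,0,0,0]]

```text
time: 3.85
position: [0.4294, 0.2753, 0.023]
tool_rot: [-0.348, 0.938, 0.0, -0.001]
ft_force: [0.7, -0.8, -0.1]
grip_width: 0.0392
grip_force: 0.0
```

Request:
drive_tool:
  deltas:
    - [[0,0,0,0,0,0],[0,0,0,0,0,0],[0,0,0,0,0,0],[0,0,0,0,0,0],[0,0,0,0,0,0],[0,0,0,0,0,0]]
  gripper: 0
  squeeze: 12

```text
time: 4.35
position: [0.4306, 0.2756, 0.0247]
tool_rot: [-0.348, 0.937, 0.0, 0.0]
ft_force: [-0.2, 0.2, -0.3]
grip_width: 0.0069
grip_force: 0.0
```

```bash
python3 -c "
from h import *
go(413.4,90.3,90,115.3)"
```

```text
t 4.35 pos [430.6 275.6  24.7] turn [5.0000e-04 9.0000e-04 1.8409e+00] shift now-axes [ 134.  -129.1  -65.4] after-turn [-160.2  -94.7  -65.3] gw 6.9 F [-0.2  0.2 -0.3]
```

```bash
python3 - <<'E'
from h import *
o=sensors.get_obs();c=eyes.camera('wrist');P=pose('wrist',c,o);im=c['img']
cv2.imwrite('pics/w3.png',im[:,:,::-1])
print(o['grip_width'],o['grip_force'])
for r in rects(c,P,orange(im),.014,150): print(r)
c=eyes.camera('scene');P=pose('scene',c);cv2.imwrite('pics/s3.png',c['img'][:,:,::-1])
for r in rects(c,P,orange(c['img']),.014,60): print(r)
E
```

```text
0.006900276411867357 0.0
(array([316., 179.]), np.int32(204), array([402. , 252.1,  12.8,   9.7, 130.8]))
(array([348., 301.]), np.int32(169), array([449.7, 319.8,  40. ,   2.9,  45.2]))
(array([285., 307.]), np.int32(173), array([477.1, 291.3,  35.8,   2.6,  39.3]))
(array([213., 273.]), np.int32(193), array([591.4, 380.5,  80.1,  15.3,  48.4]))
(array([261., 273.]), np.int32(354), array([506.2, 323.9,  82.2,  22. ,  38.4]))
```

View pics/w3.png

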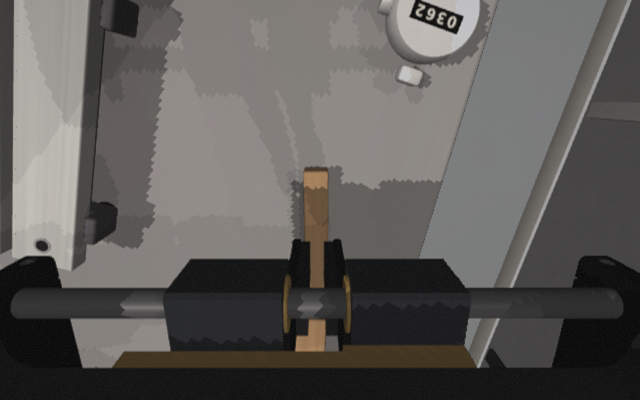

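The stick at (316,260) is between the fingers, with a visible gap of about 26 px (about 13 mm). I'll let the fingers settle and read again.

Request:
drive_tool:
  deltas:
    - [[0,0,0,0,0,0],[0,0,0,0,0,0],[0,0,0,0,0,0],[0,0,0,0,0,0]]

```text
time: 4.78
position: [0.4303, 0.2755, 0.0242]
tool_rot: [-0.348, 0.937, 0.0, -0.0]
ft_force: [0.1, -0.8, 0.2]
grip_width: 0.0004
grip_force: 0.0
```

```bash
python3 - <<'E'
from h import *
o=sensors.get_obs();c=eyes.camera('wrist');P=pose('wrist',c,o);im=c['img']
s=eyes.camera('scene')['img']
a=cv2.resize(im[150:370,150:480],None,fx=1.2,fy=1.2); b=cv2.resize(s[220:300,180:380],None,fx=2,fy=2)
k=np.zeros((a.shape[0]+b.shape[0],400,3),np.uint8);k[:a.shape[0],:a.shape[1]]=a;k[a.shape[0]:,:400]=b
cv2.imwrite('pics/w4.png',k[:,:,::-1])
for r in rects(c,P,orange(im),.014,100): print(r)
E
```

```text
(array([321., 179.]), np.int32(122), array([400. , 254.2,   9.1,   7.2,  40.8]))
(array([335., 301.]), np.int32(172), array([454.7, 312.9,  38.4,   2.5,  41.8]))
(array([298., 307.]), np.int32(159), array([470.9, 297.4,  35.7,   1.9,  39.9]))
```

View pics/w4.png

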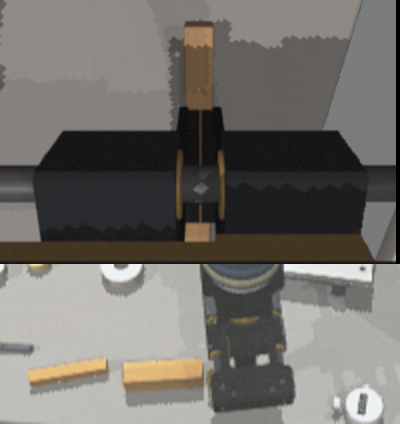

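The fingers have closed above the stick without gripping it: they meet at about (200,160) in the crop, with the stick underneath. The tips must be higher than I assumed, so I'll open and step down while watching the force.

Request:
drive_tool:
  deltas:
    - [[0,0,0,0,0,0],[0,0,0,0,0,0],[0,0,0,0,0,0],[0,0,0,0,0,0],[0,0,0,0,0,0],[0,0,1,0,0,0]]
  gripper: 40

```text
time: 5.38
position: [0.4304, 0.2755, 0.0233]
tool_rot: [-0.348, 0.937, -0.0, 0.0]
ft_force: [-0.6, 0.4, 0.6]
grip_width: 0.0311
grip_force: 0.0
```

Request:
drive_tool:
  deltas:
    - [[0,0,2,0,0,0],[0,0,0,0,0,0]]

```text
time: 5.55
position: [0.4301, 0.2754, 0.0209]
tool_rot: [-0.348, 0.937, -0.0, -0.0]
ft_force: [0.3, 0.4, -0.3]
grip_width: 0.0342
grip_force: 0.0
```

Request:
drive_tool:
  deltas:
    - [[0,0,2,0,0,0],[0,0,0,0,0,0]]

```text
time: 5.72
position: [0.4301, 0.2754, 0.0189]
tool_rot: [-0.348, 0.937, 0.0, -0.0]
ft_force: [0.4, -0.2, -0.3]
grip_width: 0.0345
grip_force: 0.0
```

Request:
drive_tool:
  deltas:
    - [[0,0,2,0,0,0],[0,0,0,0,0,0]]

```text
time: 5.88
position: [0.4302, 0.2754, 0.0169]
tool_rot: [-0.348, 0.937, -0.0, -0.0]
ft_force: [0.4, 0.0, 0.4]
grip_width: 0.0347
grip_force: 0.0
```

Request:
drive_tool:
  deltas:
    - [[0,0,2,0,0,0],[0,0,0,0,0,0]]

```text
time: 6.05
position: [0.4302, 0.2754, 0.015]
tool_rot: [-0.348, 0.937, -0.0, -0.0]
ft_force: [-0.4, -0.2, -0.5]
grip_width: 0.0349
grip_force: 0.0
```

Request:
drive_tool:
  deltas:
    - [[0,0,1.5,0,0,0],[0,0,0,0,0,0]]

```text
time: 6.22
position: [0.4302, 0.2754, 0.0135]
tool_rot: [-0.348, 0.937, -0.0, -0.0]
ft_force: [0.5, 0.2, 0.1]
grip_width: 0.0347
grip_force: 0.0
```

Request:
drive_tool:
  deltas:
    - [[0,0,1.5,0,0,0],[0,0,0,0,0,0]]

```text
time: 6.38
position: [0.4302, 0.2755, 0.012]
tool_rot: [-0.348, 0.937, -0.0, -0.0]
ft_force: [0.8, -0.2, 0.7]
grip_width: 0.0348
grip_force: 0.0
```

Request:
drive_tool:
  deltas:
    - [[0,0,1,0,0,0],[0,0,0,0,0,0]]

```text
time: 6.55
position: [0.4302, 0.2755, 0.0111]
tool_rot: [-0.348, 0.937, -0.0, -0.0]
ft_force: [-0.2, 0.5, 0.1]
grip_width: 0.0346
grip_force: 0.0
```

Request:
drive_tool:
  deltas:
    - [[0,0,0,0,0,0],[0,0,0,0,0,0],[0,0,0,0,0,0],[0,0,0,0,0,0],[0,0,0,0,0,0],[0,0,0,0,0,0]]
  gripper: 0

```text
time: 7.05
position: [0.4303, 0.2755, 0.0113]
tool_rot: [-0.348, 0.937, -0.0, 0.0]
ft_force: [0.2, -0.7, -0.9]
grip_width: 0.0038
grip_force: 0.0
```

```bash
python3 - <<'E'
from h import *
o=sensors.get_obs();c=eyes.camera('wrist');P=pose('wrist',c,o);im=c['img']
print(o['position'],o['grip_width'],o['q'])
s=eyes.camera('scene')['img']
a=im[150:370,150:480]; b=cv2.resize(s[200:310,200:380],None,fx=2.5,fy=2.5)
k=np.zeros((500,800,3),np.uint8);k[:220,:330]=a;k[225:500,:450]=b
w3=cv2.imread('pics/w3.png')[:,:,::-1];k[:220,340:670]=w3[150:370,150:480]
cv2.imwrite('pics/w5.png',k[:,:,::-1])
o3=dict(o);o3['position']=np.array([.4306,.2756,.0245])
P3=pose('wrist',c,o3)
for z in(.014,0,-.01):print(z,w(c,P3,[(316,168)],z))
E
```

```text
[0.43032093 0.2755006  0.01126094] 0.003848575653157992 [ 3.50498412e-01  7.16215156e-01  1.86203026e+00 -4.12998320e-05
  5.63326641e-01 -1.93210775e+00]
0.014 [[0.39688451 0.2480375  0.014     ]]
0 [[0.39909456 0.24990665 0.        ]]
-0.01 [[ 0.40067317  0.25124175 -0.01      ]]
```

View pics/w5.png

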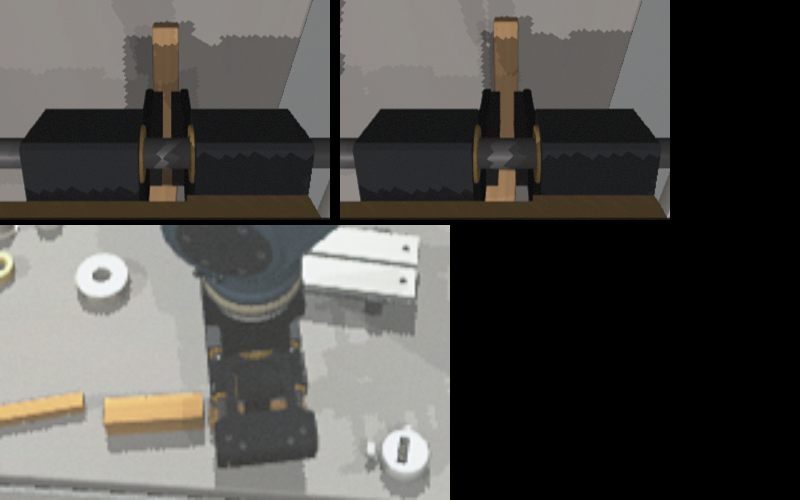

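Even at TCP z = 11 mm the fingers close above the stick. In the picture the tips (row about 240) project from roughly 0 to −5 mm in the tool frame, not +22 mm. I'll open and feel further down.

Request:
drive_tool:
  deltas:
    - [[0,0,0,0,0,0],[0,0,0,0,0,0],[0,0,0,0,0,0],[0,0,0,0,0,0],[0,0,0,0,0,0],[0,0,2,0,0,0],[0,0,0,0,0,0]]
  gripper: 40

```text
time: 7.73
position: [0.4302, 0.2754, 0.009]
tool_rot: [-0.348, 0.937, -0.0, -0.0]
ft_force: [0.1, 0.2, 0.7]
grip_width: 0.0333
grip_force: 0.0
```

Request:
drive_tool:
  deltas:
    - [[0,0,1.5,0,0,0],[0,0,0,0,0,0]]

```text
time: 7.9
position: [0.4302, 0.2754, 0.0075]
tool_rot: [-0.348, 0.937, 0.0, -0.0]
ft_force: [0.3, 0.1, 0.7]
grip_width: 0.0344
grip_force: 0.0
```

Request:
drive_tool:
  deltas:
    - [[0,0,1.5,0,0,0],[0,0,0,0,0,0]]

```text
time: 8.07
position: [0.4302, 0.2754, 0.006]
tool_rot: [-0.348, 0.937, -0.0, -0.0]
ft_force: [0.1, 0.3, -0.1]
grip_width: 0.0348
grip_force: 0.0
```

Request:
drive_tool:
  deltas:
    - [[0,0,1.5,0,0,0],[0,0,0,0,0,0]]

```text
time: 8.23
position: [0.4302, 0.2754, 0.0045]
tool_rot: [-0.348, 0.937, 0.0, -0.0]
ft_force: [0.0, 0.2, -0.2]
grip_width: 0.0348
grip_force: 0.0
```

Request:
drive_tool:
  deltas:
    - [[0,0,1.5,0,0,0],[0,0,1.5,0,0,0],[0,0,0,0,0,0]]

```text
time: 8.48
position: [0.4302, 0.2754, 0.0015]
tool_rot: [-0.348, 0.937, 0.0, -0.0]
ft_force: [-0.2, -0.5, -1.0]
grip_width: 0.0349
grip_force: 0.0
```

Request:
drive_tool:
  deltas:
    - [[0,0,1.5,0,0,0],[0,0,0,0,0,0]]

```text
time: 8.65
position: [0.4302, 0.2754, 0.0]
tool_rot: [-0.348, 0.937, -0.0, -0.0]
ft_force: [0.4, -0.1, -0.4]
grip_width: 0.0347
grip_force: 0.0
```

Request:
drive_tool:
  deltas:
    - [[0,0,0,0,0,0],[0,0,0,0,0,0],[0,0,0,0,0,0],[0,0,0,0,0,0],[0,0,0,0,0,0]]
  gripper: 0

```text
time: 9.07
position: [0.4304, 0.2755, 0.0003]
tool_rot: [-0.348, 0.937, -0.0, 0.0]
ft_force: [-0.6, -0.1, 0.9]
grip_width: 0.0143
grip_force: 12.0
```

Gripped: width 14.3 mm at 12 N with TCP z = 0, so the tips reach about 25 mm less than stated. Next I lift and carry to the near bearer.

Request:
drive_tool:
  deltas:
    - [[0,0,-20,0,0,0],[0,0,-35,0,0,0],[0,0,-15,0,0,0],[22.4,-21.5,0,0,0,0],[22.4,-21.5,0,0,0,0],[22.4,-21.5,0,0,0,0],[22.4,-21.5,0,0,0,0],[22.4,-21.5,0,0,0,0]]
  squeeze: 15

```text
time: 9.73
position: [0.4154, 0.1198, 0.0705]
tool_rot: [-0.349, 0.937, -0.0, 0.0]
ft_force: [0.2, 0.4, -0.1]
grip_width: 0.0137
grip_force: 15.0
```

Request:
drive_tool:
  deltas:
    - [[22.4,-21.5,0,0,0,0],[0,0,0,0,0,0.1227],[0,0,0,0,0,0.1227],[0,0,0,0,0,0.1227],[0,0,0,0,0,0.1227],[0,0,0,0,0,0.1227],[0,0,0,0,0,0.1227],[0,0,0,0,0,0.1227]]

```text
time: 10.4
position: [0.4128, 0.09, 0.0703]
tool_rot: [0.077, 0.997, -0.0, 0.0]
ft_force: [0.6, 0.0, 0.2]
grip_width: 0.0137
grip_force: 15.0
```

Request:
drive_tool:
  deltas:
    - [[0,0,0,0,0,0.1227],[0,0,0,0,0,0.1227],[0,0,0,0,0,0.1227],[0,0,0,0,0,0.1227],[0,0,0,0,0,0.1227],[0,0,0,0,0,0.1227],[0,0,0,0,0,0.1227],[0,0,0,0,0,0.1227]]

```text
time: 11.07
position: [0.4128, 0.09, 0.0703]
tool_rot: [0.537, 0.843, 0.0, 0.0]
ft_force: [0.2, 0.5, -0.8]
grip_width: 0.0137
grip_force: 15.0
```

```bash
python3 - <<'E'
from h import *
go(413.4,90.3,45,115.3)
o=sensors.get_obs();print(o['grip_width'],o['grip_force'],o['q'].round(2))
c=eyes.camera('wrist');P=pose('wrist',c,o);im=c['img'];cv2.imwrite('pics/w6.png',im[:,:,::-1])
for r in rects(c,P,orange(im),.084,100): print(r)
E
```

```text
t 11.07 pos [412.8  90.   70.3] turn [ 0.0001  0.0001 -0.0055] shift now-axes [ 0.   0.7 25.3] after-turn [ 0.   0.7 25.3] gw 13.7 F [ 0.2  0.5 -0.8]
0.013691048424990037 14.993811249732971 [-0.05  0.54  2.06 -0.    0.55 -0.49]
(array([323., 266.]), np.int32(190), array([415.7,  90.9,  26. ,   6.2, 121.6]))
(array([272., 305.]), np.int32(206), array([401.9,  57. ,  32.9,   2.6, 111.7]))
(array([361., 305.]), np.int32(172), array([445.7,  77.8,  32.2,   2. , 118.4]))
(array([434., 352.]), np.int32(970), array([500.1,  65.7,  53.4,  14.1,  25. ]))
```

View pics/w6.png

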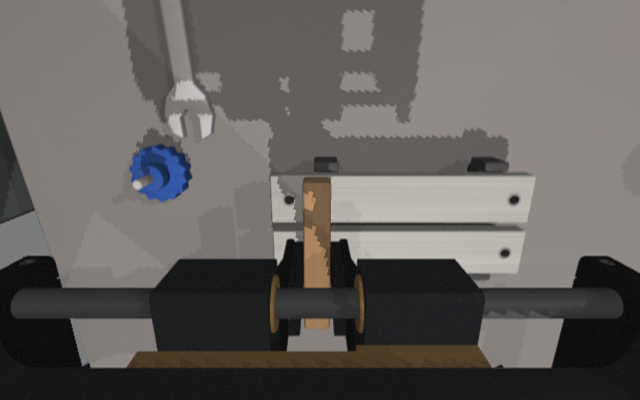

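The held stick spans rows 178–328 at column 317. The bars are below it, and the bearer tabs show at (326,163) and (487,163).

```bash
python3 - <<'E'
from h import *
o=sensors.get_obs();c={k:v for k,v in eyes.camera('wrist').items()};P=pose('wrist',c,o);im=c['img']
e=w(c,P,[(317,179),(317,328)],.084)*1000;print(e,e.mean(0),np.linalg.norm(e[1]-e[0]))
g=im.max(2)
for u0,u1 in((312,342),(468,510)):
    m=g[155:171,u0:u1]<75; ys,xs=np.nonzero(m); print(u0+xs.min(),u0+xs.max(),155+ys.min(),155+ys.max())
b=w(c,P,[(271,175),(535,175),(273,224),(526,224),(271,234)],.032)*1000;print(b)
C=np.array([463.1,113.8]);a=np.radians(25.3);X=np.array([np.cos(a),np.sin(a)]);Y=np.array([-X[1],X[0]])
for p in b:print('rack',((p[:2]-C)@X).round(1),((p[:2]-C)@Y).round(1))
for p in e:print('stick',((p[:2]-C)@X).round(1),((p[:2]-C)@Y).round(1))
for p in w(c,P,[(314,160),(338,160),(471,160),(506,160)],.028)*1000:print('tab',((p[:2]-C)@X).round(1),((p[:2]-C)@Y).round(1))
E
```

```text
[[394.29800574 131.60360361  84.        ]
 [430.02935629  54.13383013  84.        ]] [412.16368101  92.86871687  84.        ] 85.31292524656571
313 337 157 170
468 507 155 170
[[371.84733157 110.28208099  32.        ]
 [524.86137224 180.79970496  32.        ]
 [385.84642612  79.86765053  32.        ]
 [539.28355257 150.59026975  32.        ]
 [387.38965581  72.63079445  32.        ]]
rack -84.0 35.8
rack 84.5 34.2
rack -84.3 2.3
rack 84.6 0.7
rack -86.0 -4.9
stick -54.6 45.5
stick -55.4 -39.8
tab -56.5 44.5
tab -41.1 44.3
tab 44.3 43.5
tab 66.7 43.3
```

Request:
drive_tool:
  deltas:
    - [[-1,0.4,15,0,0,-0.005],[0,0,12,0,0,0],[0,0,7,0,0,0],[0,0,0,0,0,0],[0,0,0,0,0,0]]

```text
time: 11.58
position: [0.4133, 0.0893, 0.036]
tool_rot: [0.532, 0.847, -0.0, -0.001]
ft_force: [-0.5, 0.1, -0.3]
grip_width: 0.0136
grip_force: 15.0
```

```bash
python3 - <<'E'
from h import *
o=sensors.get_obs();c=eyes.camera('wrist');P=pose('wrist',c,o);im=c['img'];cv2.imwrite('pics/w7.png',im[:,:,::-1])
k=cv2.resize(im[100:380,180:580],None,fx=2,fy=2,interpolation=cv2.INTER_NEAREST)
cv2.imwrite('pics/w7c.png',k[:,:,::-1]);print(o['position'],o['ft_force'])
E
```

```text
[0.41326557 0.08929833 0.0360355 ] [-0.46228964  0.10162784 -0.34622703]
```

View pics/w7c.png

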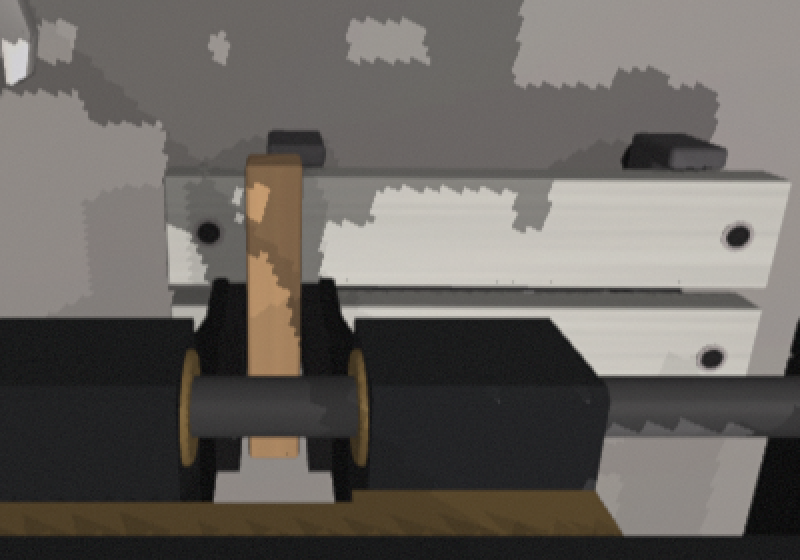

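The crop shows the stick's top end edge at image row ~181, columns 303–330, and its far end at row ~329. The bar a upper edge is at rows 189–190.5, bar a's inner edge at 242.5–244 and bar b's at 252.5–254. The left tab spans columns 314–342.

```bash
cat >> h.py <<'E'
C=np.array([463.1,113.8])
def rk(p,C=C,yaw=25.3):
    a=np.radians(yaw);X=np.array([np.cos(a),np.sin(a)]);Y=np.array([-X[1],X[0]])
    d=np.atleast_2d(p)[:,:2]-C; return np.c_[d@X,d@Y].round(1)
E
python3 - <<'E'
from h import *
o=sensors.get_obs();c=eyes.camera('wrist');P=pose('wrist',c,o)
f=lambda uv,z:rk(w(c,P,uv,z)*1000)
print('bar',f([(263,189),(575,190.5),(264,242.5),(565,244),(267,252.5),(560,254)],.032).tolist())
print('stick',f([(303.5,181),(330.5,181),(304.5,286),(330,286),(305,329),(329.5,329)],.050).tolist())
print('tabs',f([(314,170),(342,170),(516,176),(543,176)],.028).tolist())
print(rk(o['position']*1000))
E
```

```text
bar [[-84.2, 34.4], [85.0, 34.7], [-84.9, 2.8], [86.8, 3.1], [-83.4, -3.4], [85.3, -3.2]]
stick [[-61.5, 43.5], [-48.5, 43.6], [-61.3, -14.2], [-47.6, -14.1], [-61.1, -41.5], [-47.4, -41.4]]
tabs [[-56.6, 44.2], [-41.4, 44.3], [54.0, 41.6], [68.8, 41.7]]
[[-55.2  -1. ]]
```

The bearer tabs measure about x = −49 and +61 relative to the bars' centre. That puts the rack about 6 mm further along x than the bars, so I'll check it in the first wrist picture and the top picture.

```bash
python3 - <<'E'
from h import *
c=eyes.camera('wrist')
o={'position':np.array([.42971,.16137,.2611]),'tool_rot':[.159,.9873,0,-.0005]};o['tool_rot']/=np.linalg.norm(o['tool_rot'])
P=pose('wrist',c,o);im=cv2.imread('pics/w1.png')
m=np.zeros((400,640),np.uint8);g=im.max(2);m[130:275,200:375]=g[130:275,200:375]<70
n,l,s,ce=cv2.connectedComponentsWithStats(m)
for i in range(1,n):
    if s[i,4]>12:
        ys,xs=np.nonzero(l==i);r=rk(w(c,P,np.c_[xs,ys],.028)*1000);print('w1',s[i].tolist(),ce[i].round(),'x',r[:,0].min(),r[:,0].max(),'y',r[:,1].min(),r[:,1].max())
for nme,roi in(('top',(180,265,285,350)),):
    c=eyes.camera(nme);P=pose(nme,c);im=cv2.imread('pics/top0.png');g=im.max(2);m=np.zeros((400,640),np.uint8);a,b,d,e=roi;m[a:b,d:e]=g[a:b,d:e]<75
    n,l,s,ce=cv2.connectedComponentsWithStats(m)
    for i in range(1,n):
        if s[i,4]>4:
            ys,xs=np.nonzero(l==i);r=rk(w(c,P,np.c_[xs,ys],.028)*1000);print(nme,s[i].tolist(),'x',r[:,0].min(),r[:,0].max(),'y',r[:,1].min(),r[:,1].max())
E
```

```text
w1 [276, 146, 14, 15, 77] [283. 152.] x -59.2 -43.2 y 35.4 45.9
w1 [254, 150, 4, 4, 13] [256. 152.] x -76.6 -72.5 y 16.2 19.7
w1 [250, 167, 76, 74, 252] [287. 202.] x -66.6 67.2 y -2.2 1.0
w1 [233, 172, 4, 4, 13] [234. 173.] x -76.7 -72.5 y -22.3 -18.6
w1 [335, 206, 15, 16, 90] [342. 212.] x 44.8 65.5 y 35.9 46.1
w1 [241, 239, 39, 36, 905] [265. 260.] x 10.3 60.7 y -116.9 -47.2
w1 [354, 239, 21, 36, 680] [364. 258.] x 97.2 149.1 y -6.4 42.8
w1 [200, 259, 33, 16, 517] [216. 267.] x -27.5 16.9 y -157.1 -111.0
top [321, 193, 4, 6, 10] x 49.8 64.5 y -41.9 -38.6
top [307, 197, 25, 54, 105] x -75.4 69.6 y -4.6 0.1
top [292, 205, 6, 8, 27] x 47.3 66.5 y 33.9 42.9
top [340, 233, 3, 6, 7] x -59.7 -46.4 y -41.7 -39.5
top [310, 245, 5, 7, 10] x -60.5 -43.0 y 34.1 39.0
top [332, 252, 6, 3, 8] x -88.3 -80.8 y -13.2 -1.1
top [324, 256, 8, 4, 8] x -89.3 -87.7 y 3.2 21.8
```

Request:
drive_tool:
  deltas:
    - [[0,0,-30,0,0,0],[0,18.5,-20,0,0,0],[0,18.5,0,0,0,0],[0,18.5,0,0,0,0],[0,0,0,0,0,0],[0,0,0,0,0,0]]

```text
time: 12.28
position: [0.464, 0.1135, 0.0867]
tool_rot: [0.532, 0.847, 0.0, 0.0]
ft_force: [-0.7, -0.6, -0.2]
grip_width: 0.0136
grip_force: 15.0
```

```bash
python3 - <<'E'
from h import *
o=sensors.get_obs();c=eyes.camera('wrist');P=pose('wrist',c,o);im=c['img'];cv2.imwrite('pics/w8.png',im[:,:,::-1])
print(o['position'],o['time'],o['grip_width'])
k=cv2.resize(im[130:330,150:500],None,fx=2.28,fy=2.28,interpolation=cv2.INTER_NEAREST);cv2.imwrite('pics/w8c.png',k[:,:,::-1])
g=im.max(2);m=(g<70).astype(np.uint8);m[:130]=0;m[235:]=0
n,l,s,ce=cv2.connectedComponentsWithStats(m)
for i in range(1,n):
    if 40<s[i,4]<2000:
        ys,xs=np.nonzero(l==i);r=rk(w(c,P,np.c_[xs,ys],.028)*1000);print(s[i].tolist(),'x',r[:,0].min(),r[:,0].max(),'y',r[:,1].min(),r[:,1].max())
print(rack(c,P,(150,500,130,240),150)); print(rack(c,P,(150,500,130,240),120))
E
```

```text
[0.46404645 0.11347375 0.08669491] 12.2833 0.013608592945064484
[554, 131, 25, 42, 412] x 163.7 176.8 y 33.4 61.6
[106, 141, 18, 19, 64] x -142.6 -132.6 y 40.6 52.8
[594, 145, 21, 19, 255] x 192.3 205.1 y 40.0 52.3
[232, 151, 29, 15, 254] x -57.6 -38.3 y 36.9 46.6
[385, 152, 29, 15, 260] x 48.1 67.3 y 36.9 46.7
[205, 187, 9, 8, 50] x -78.2 -72.6 y 15.8 21.0
[416, 189, 8, 7, 46] x 71.6 76.7 y 16.0 20.5
[205, 213, 98, 7, 386] x -80.0 -9.5 y -3.2 1.9
[331, 214, 79, 3, 237] x 11.5 68.3 y -0.3 1.6
([(array([246., 189.]), np.int32(3535), array([409.4, 109.9,  69.3,  29.7,  25.7])), (array([382., 191.]), np.int32(4412), array([492.7, 149.3,  84.5,  30.9,  25. ])), (array([275., 231.]), np.int32(932), array([441.3,  92.1,  39.2,  13.3,  25.7])), (array([381., 231.]), np.int32(1709), array([510.7, 125.5,  73.1,  13.3,  25.7]))], [(array([251., 200.]), np.int32(5211), array([416.8, 101.4,  75.4,  51.3,  25.7])), (array([382., 204.]), np.int32(7268), array([497.3, 140.1,  84.6,  51.3,  25.7]))])
([(array([427., 191.]), np.int32(14091), array([513.9, 163. , 134.3,  78.3,  25.7])), (array([243., 190.]), np.int32(4234), array([409.4, 109.8,  70.4,  31.1,  25.7])), (array([250., 230.]), np.int32(1892), array([424.7,  84.6,  75.7,  14. ,  25.7]))], [(array([225., 194.]), np.int32(9896), array([396.4, 106.6, 107.7,  78.2,  25.7])), (array([424., 193.]), np.int32(15153), array([513.9, 163. , 134.3,  78.3,  25.7]))])
```

View pics/w8c.png

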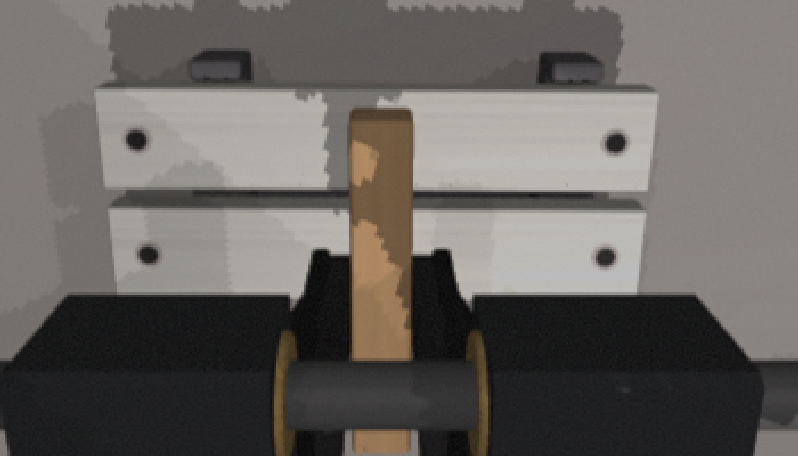

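The view shows bar holes at about (210,191), (420,192), (215,241) and (415,243). The tab tops span columns 233–256 and 392–414. The rack centre is therefore about 5 mm in +x of the bars' centre, so I'll use Cr = C + 5 mm along the rack's x.

```bash
python3 -c "
from h import *
go(418.5,90.2,36,115.3)
o=sensors.get_obs();c=eyes.camera('wrist');P=pose('wrist',c,o)
f=lambda u:rk(w(c,P,[(150+a/2.28,130+b/2.28) for a,b in u],.032)*1000).tolist()
print(f([(136,140),(615,142),(148,254),(605,257)]),f([(96,90),(657,94),(104,188),(647,190)]))
print(rk(o['position']*1000), rk(w(c,P,[(150+a/2.28,130+b/2.28) for a,b in[(349,122),(412,122),(353,452),(410,452)]],.1007)*1000).tolist())
"
```

```text
t 12.33 pos [462.5 113.3  86.3] turn [-0.0014 -0.0005  0.0063] shift now-axes [ -1.8 -49.6  50.4] after-turn [ -2.1 -49.6  50.3] gw 13.6 F [-0.3  0.  -0.4]
[[-75.3, 19.5], [71.2, 19.9], [-74.8, -18.4], [71.7, -18.4]] [[-85.9, 35.0], [82.4, 34.9], [-86.6, 3.9], [82.7, 4.4]]
[[-0.8 -0.2]] [[-7.2, 43.2], [6.1, 43.3], [-6.7, -39.6], [7.2, -39.5]]
```

Request:
drive_tool:
  deltas:
    - [[-2,-16.4,0,0,0,0.006],[0,-16.4,0,0,0,0],[0,-16.5,10,0,0,0],[0,0,20,0,0,0],[0,0,15,0,0,0],[0,0,5,0,0,0],[0,0,0,0,0,0],[0,0,0,0,0,0]]

```text
time: 13.05
position: [0.4193, 0.0902, 0.0362]
tool_rot: [0.535, 0.845, -0.0, -0.001]
ft_force: [0.0, -0.2, 0.3]
grip_width: 0.0138
grip_force: 15.0
```

```bash
python3 -c "
from h import *
go(418.8,90.3,32,115.3)"
```

```text
t 13.05 pos [419.3  90.2  36.2] turn [-0.0013 -0.0007 -0.0006] shift now-axes [ 0.3 -0.4  4.2] after-turn [ 0.3 -0.4  4.2] gw 13.8 F [ 0.  -0.2  0.3]
```

Good. Next I lower in small steps until contact.

Request:
drive_tool:
  deltas:
    - [[0,0,1.5,0,0,0],[0,0,1,0,0,0],[0,0,0,0,0,0]]

```text
time: 13.3
position: [0.4203, 0.0904, 0.0342]
tool_rot: [0.535, 0.845, 0.0, 0.0]
ft_force: [-0.1, -0.5, 0.9]
grip_width: 0.0137
grip_force: 15.0
```

Request:
drive_tool:
  deltas:
    - [[0,0,0.7,0,0,0],[0,0,0,0,0,0]]

```text
time: 13.47
position: [0.4201, 0.0904, 0.0333]
tool_rot: [0.535, 0.845, 0.0, 0.0]
ft_force: [0.0, 0.2, 0.7]
grip_width: 0.0137
grip_force: 15.0
```

Request:
drive_tool:
  deltas:
    - [[0,0,0.5,0,0,0],[0,0,0,0,0,0]]

```text
time: 13.63
position: [0.42, 0.0904, 0.0326]
tool_rot: [0.535, 0.845, 0.0, 0.0]
ft_force: [0.1, -0.1, -0.2]
grip_width: 0.0138
grip_force: 15.0
```

Request:
drive_tool:
  deltas:
    - [[0,0,0.5,0,0,0],[0,0,0,0,0,0]]

```text
time: 13.8
position: [0.42, 0.0904, 0.0322]
tool_rot: [0.535, 0.845, 0.0, 0.0]
ft_force: [-0.1, -0.4, 3.2]
grip_width: 0.0135
grip_force: 15.0
```

Request:
drive_tool:
  deltas:
    - [[0,0,-0.8,0,0,0],[0.4,-1,0,0,0,0],[0,0,0,0,0,0],[0,0,0.8,0,0,0],[0,0,0,0,0,0]]

```text
time: 14.22
position: [0.4187, 0.0903, 0.0322]
tool_rot: [0.535, 0.845, -0.0, -0.0]
ft_force: [-0.4, -0.5, 3.4]
grip_width: 0.0138
grip_force: 15.0
```

Request:
drive_tool:
  deltas:
    - [[0,0,0,0,0,0],[0,0,0,0,0,0],[0,0,0,0,0,0],[0,0,0,0,0,0],[0,0,-5,0,0,0],[0,0,-20,0,0,0],[0,0,-35,0,0,0],[0,0,-20,0,0,0]]
  gripper: 40

```text
time: 14.88
position: [0.4191, 0.0903, 0.114]
tool_rot: [0.535, 0.845, 0.0, 0.0]
ft_force: [0.5, -0.4, -0.3]
grip_width: 0.0346
grip_force: 0.0
```

Request:
drive_tool:
  deltas:
    - [[0,0,-20,0,0,0],[0,0,-20,0,0,0],[0,0,0,0,0,0],[0,0,0,0,0,0]]

```text
time: 15.22
position: [0.4195, 0.0903, 0.1531]
tool_rot: [0.535, 0.845, 0.001, 0.001]
ft_force: [-0.8, -0.4, 0.3]
grip_width: 0.0348
grip_force: 0.0
```

```bash
python3 - <<'E'
from h import *
o=sensors.get_obs();c=eyes.camera('wrist');P=pose('wrist',c,o);im=c['img'];cv2.imwrite('pics/w9.png',im[:,:,::-1])
go(590,380,120,45.5)
m=orange(im)
for r in rects(c,P,m,.046,100): print(r, rk([r[2][:2]]))
g=im.max(2);m=(g<70).astype(np.uint8);m[:100]=0;m[237:]=0
n,l,s,ce=cv2.connectedComponentsWithStats(m)
for i in range(1,n):
    if 25<s[i,4]<2000:
        ys,xs=np.nonzero(l==i);r=rk(w(c,P,np.c_[xs,ys],.028)*1000);print(s[i].tolist(),'x',r[:,0].min(),r[:,0].max(),'y',r[:,1].min(),r[:,1].max())
E
```

```text
t 15.27 pos [418.7  90.3 152.2] turn [ 6.0000e-04 -1.0000e-04  1.2178e+00] shift now-axes [188.9 278.6  32.3] after-turn [326.7 -80.9  32.2] gw 34.9 F [0.1 0.1 0.2]
(array([316., 188.]), np.int32(942), array([417.7,  92.7,  82.4,  12.5, 115. ])) [[-50.1   0.3]]
(array([403., 306.]), np.int32(181), array([541.7,  28.3,  57.3,   4.9, 121.7])) [[  34.5 -110.9]]
(array([230., 306.]), np.int32(212), array([391.6, -43.7,  57.3,   6.3, 110. ])) [[-132.  -111.8]]
[559, 119, 20, 35, 273] x 163.4 176.2 y 32.5 61.8
[592, 131, 16, 16, 165] x 192.5 205.2 y 38.7 51.7
[307, 139, 18, 7, 93] x -57.2 -42.3 y 39.8 45.0
[424, 138, 25, 12, 199] x 45.5 66.3 y 36.2 45.8
[286, 166, 6, 6, 27] x -76.3 -71.7 y 16.5 21.1
[451, 166, 7, 6, 29] x 71.8 77.2 y 16.4 20.9
[285, 187, 23, 6, 64] x -77.7 -57.6 y -3.1 1.6
[324, 187, 120, 4, 381] x -42.1 66.6 y -1.3 1.6
[632, 201, 8, 19, 115] x 244.6 254.6 y -29.9 -12.1
[447, 207, 6, 6, 27] x 72.6 77.4 y -22.7 -17.7
```

```bash
python3 - <<'E'
from h import *
ct=eyes.camera('top');Pt=pose('top',ct);c=eyes.camera('scene');M,t=pose('scene',c);f=200/np.tan(np.radians(c['fov_y']/2))
im=cv2.imread('pics/scene0.png')
for uv in((213,146),(180,110)):
  for z in np.arange(0,1.1,.1):
    p=w(ct,Pt,uv,z)[0];q=M.T@(p-t);u=c['cx']+f*q[0]/-q[2];v=c['cy']-f*q[1]/-q[2]
    print(uv,p.round(2),(round(u),round(v)) if q[2]<0 else 'behind', im[int(v),int(u)] if q[2]<0 and 0<=u<640 and 0<=v<400 else '')
go(590,380,100,45.5)
E
```

```text
(213, 146) [0.66 0.39 0.  ] (188, 263) [103  99 100]
(213, 146) [0.63 0.37 0.1 ] (195, 237) [170 177 179]
(213, 146) [0.6  0.34 0.2 ] (204, 207) [114 116 116]
(213, 146) [0.57 0.32 0.3 ] (214, 170) [41 47 46]
(213, 146) [0.54 0.3  0.4 ] (228, 125) [170 175 176]
(213, 146) [0.52 0.28 0.5 ] (244, 67) [49 50 47]
(213, 146) [0.49 0.25 0.6 ] (266, -9) 
(213, 146) [0.46 0.23 0.7 ] (297, -113) 
(213, 146) [0.43 0.21 0.8 ] (341, -265) 
(213, 146) [0.4  0.19 0.9 ] (411, -506) 
(213, 146) [0.37 0.16 1.  ] (539, -950) 
(180, 110) [0.76 0.48 0.  ] (125, 272) [167 172 175]
(180, 110) [0.72 0.45 0.1 ] (133, 246) [170 176 176]
(180, 110) [0.69 0.42 0.2 ] (141, 215) [170 176 176]
(180, 110) [0.65 0.39 0.3 ] (152, 178) [170 177 175]
(180, 110) [0.61 0.36 0.4 ] (165, 132) [173 177 179]
(180, 110) [0.57 0.33 0.5 ] (182, 73) [33 34 35]
(180, 110) [0.54 0.3  0.6 ] (204, -4) 
(180, 110) [0.5  0.27 0.7 ] (234, -110) 
(180, 110) [0.46 0.24 0.8 ] (277, -264) 
(180, 110) [0.42 0.21 0.9 ] (347, -509) 
(180, 110) [0.39 0.18 1.  ] (475, -961) 
t 15.37 pos [418.   90.3 151.3] turn [-2.3000e-03  3.0000e-04  1.2177e+00] shift now-axes [188.5 279.3  50.9] after-turn [327.2 -80.4  51.3] gw 34.4 F [0.4 0.6 0.3]
```

Request:
drive_tool:
  deltas:
    - [[18.9,27.9,5.1,0,0,0],[18.9,27.9,5.1,0,0,0],[18.9,27.9,5.1,0,0,0],[18.9,27.9,5.1,0,0,0],[18.9,27.9,5.1,0,0,0],[18.9,27.9,5.1,0,0,0],[18.9,27.9,5.1,0,0,0],[18.9,27.9,5.1,0,0,0]]

```text
time: 16.03
position: [0.5556, 0.3234, 0.1088]
tool_rot: [0.535, 0.845, -0.002, -0.001]
ft_force: [0.4, -1.2, 0.6]
grip_width: 0.0343
grip_force: 0.0
```

Request:
drive_tool:
  deltas:
    - [[18.9,27.9,5.1,0,0,0],[18.9,27.9,5.1,0,0,0],[0,0,0,0,0,0.1218],[0,0,0,0,0,0.1218],[0,0,0,0,0,0.1218],[0,0,0,0,0,0.1218],[0,0,0,0,0,0.1218],[0,0,0,0,0,0.1218]]

```text
time: 16.7
position: [0.5893, 0.3798, 0.0984]
tool_rot: [0.804, 0.595, -0.002, -0.0]
ft_force: [0.6, -0.1, 0.4]
grip_width: 0.0348
grip_force: 0.0
```

Request:
drive_tool:
  deltas:
    - [[0,0,0,0,0,0.1218],[0,0,0,0,0,0.1218],[0,0,0,0,0,0.1218],[0,0,0,0,0,0.1218],[0,0,0,0,0,0],[0,0,0,0,0,0],[0,0,0,0,0,0]]

```text
time: 17.28
position: [0.5899, 0.38, 0.0997]
tool_rot: [0.922, 0.388, -0.001, 0.0]
ft_force: [0.2, 0.4, -0.1]
grip_width: 0.0349
grip_force: 0.0
```

```bash
python3 - <<'E'
from h import *
o=sensors.get_obs();c=eyes.camera('wrist');P=pose('wrist',c,o);im=c['img']
for r in rects(c,P,orange(im),.014,150): print(r)
go(590,380,0,45.5); print(o['q'].round(2))
E
```

```text
(array([319., 197.]), np.int32(1061), array([592. , 381.6,  83. ,  12.5,  45.3]))
(array([232., 299.]), np.int32(317), array([470.1, 367.8,  56.5,   8.6,  32.3]))
(array([403., 305.]), np.int32(192), array([577.9, 259.8,  54.9,   5. ,  52.8]))
(array([285., 341.]), np.int32(488), array([474. , 306.7,  51.3,  24.2,  39.7]))
(array([305., 360.]), np.int32(182), array([473.5, 279.4,  32.8,  16.2, 135.7]))
t 17.33 pos [590.1 380.1 100.1] turn [-0.0006  0.0015  0.0018] shift now-axes [0.000e+00 1.000e-01 1.001e+02] after-turn [-1.000e-01  0.000e+00  1.001e+02] gw 34.7 F [-0.4  0.6  0.2]
[0.41 0.76 1.31 0.   1.07 1.19]
```

Request:
drive_tool:
  deltas:
    - [[3.5,0.3,30,0,0,0],[0,0,30,0,0,0],[0,0,22,0,0,0],[0,0,12,0,0,0],[0,0,6,0,0,0],[0,0,0,0,0,0],[0,0,0,0,0,0]]

```text
time: 17.92
position: [0.5939, 0.3829, 0.0018]
tool_rot: [0.922, 0.387, 0.001, -0.0]
ft_force: [0.1, 0.2, -0.1]
grip_width: 0.0345
grip_force: 0.0
```

Request:
drive_tool:
  deltas:
    - [[0,0,0,0,0,0],[0,0,0,0,0,0],[0,0,0,0,0,0],[0,0,0,0,0,0],[0,0,0,0,0,0],[0,0,0,0,0,0]]
  gripper: 0

```text
time: 18.42
position: [0.5937, 0.3828, 0.002]
tool_rot: [0.922, 0.387, 0.001, 0.0]
ft_force: [-0.5, -0.2, 3.3]
grip_width: 0.0138
grip_force: 15.0
```

```bash
python3 - <<'E'
from h import *
C2=C+59.6*np.array([.9041,.4274]);print(C2);go(C2[0],C2[1],75,115.3)
E
```

```text
[516.98436 139.27304]
t 18.42 pos [593.7 382.8   2. ] turn [ 1.2000e-03 -7.0000e-04 -1.2184e+00] shift now-axes [-227.3  116.1  -73.2] after-turn [-187.4 -173.4  -73. ] gw 13.8 F [-0.5 -0.2  3.3]
```

Request:
drive_tool:
  deltas:
    - [[0,0,-20,0,0,0],[0,0,-33,0,0,0],[0,0,-20,0,0,0],[0,0,0,0,0,-0.1218],[0,0,0,0,0,-0.1218],[0,0,0,0,0,-0.1218],[0,0,0,0,0,-0.1218],[0,0,0,0,0,-0.1218]]

```text
time: 19.08
position: [0.5929, 0.3825, 0.0739]
tool_rot: [0.762, 0.648, -0.0, -0.0]
ft_force: [0.3, 0.8, -0.0]
grip_width: 0.0136
grip_force: 15.0
```

Request:
drive_tool:
  deltas:
    - [[0,0,0,0,0,-0.1218],[0,0,0,0,0,-0.1218],[0,0,0,0,0,-0.1218],[0,0,0,0,0,-0.1218],[0,0,0,0,0,-0.1218],[-23.4,-21.7,0,0,0,0],[-23.4,-21.7,0,0,0,0],[-23.4,-21.7,0,0,0,0]]

```text
time: 19.75
position: [0.5635, 0.2908, 0.0738]
tool_rot: [0.535, 0.845, -0.0, 0.0]
ft_force: [0.5, 0.0, -0.1]
grip_width: 0.0136
grip_force: 15.0
```

Request:
drive_tool:
  deltas:
    - [[-23.4,-21.7,0,0,0,0],[-23.4,-21.7,0,0,0,0],[-23.4,-21.7,0,0,0,0],[-23.4,-21.7,0,0,0,0],[-23.4,-21.7,0,0,0,0],[0,0,0,0,0,0],[0,0,0,0,0,0]]

```text
time: 20.33
position: [0.5157, 0.1378, 0.0741]
tool_rot: [0.537, 0.844, -0.0, -0.0]
ft_force: [-0.6, 0.1, -0.3]
grip_width: 0.0132
grip_force: 15.0
```

```bash
python3 - <<'E'
from h import *
o=sensors.get_obs();c=eyes.camera('wrist');P=pose('wrist',c,o);im=c['img'];cv2.imwrite('pics/w10.png',im[:,:,::-1])
go(517,139.3,38,115.3);zt=o['position'][2]+.012
for r in rects(c,P,orange(im),zt,60): print(r[0],r[1],r[2],rk([r[2][:2]]))
m=orange(im)[:, 305:330]; print('rows', [int(v) for v in np.nonzero(m.mean(1)>.5)[0][[0,-1]]], ''.join('#' if x>.5 else '.' for x in m.mean(1))[150:350])
for v in range(165,200,2): print(v,im[v,317].tolist())
E
```

```text
t 20.38 pos [516.6 138.9  74.2] turn [ 0.0008 -0.     -0.0022] shift now-axes [ 0.2  0.6 36.2] after-turn [ 0.2  0.6 36.2] gw 13.6 F [ 0.  -0.  -0.3]
[146. 221.] 1248 [429.9 119.1  62.3  10.9 114.7] [[-27.8  19. ]]
[307. 199.] 68 [497.3 168.    8.8   3.9 114.4] [[54.1 34.4]]
[309. 240.] 214 [507.  148.   20.7   5.2 114.4] [[54.3 12.2]]
[318. 263.] 278 [515.8 136.9  27.9  12.1 121. ] [[57.5 -1.6]]
[272. 305.] 198 [505.1 103.9  33.9   2.5 111.9] [[ 33.7 -26.9]]
[361. 306.] 174 [549.4 124.4  33.2   2.2 117.2] [[ 82.6 -27.3]]
[317. 326.] 108 [532.9 102.3  12.4   7.3  25.1] [[ 58.2 -40.2]]
rows [195, 330] .............................................#...............................................#..##..#..#......#...#..#.#................#......................................#....#...................
165 [51, 50, 52]
167 [47, 45, 46]
169 [50, 47, 49]
171 [79, 78, 76]
173 [110, 108, 105]
175 [122, 121, 116]
177 [118, 116, 112]
179 [121, 119, 114]
181 [125, 124, 119]
183 [108, 102, 95]
185 [80, 63, 46]
187 [83, 67, 51]
189 [90, 72, 53]
191 [118, 93, 67]
193 [119, 93, 68]
195 [119, 93, 67]
197 [117, 93, 67]
199 [117, 93, 68]
```

```bash
python3 - <<'E'
from h import *
o=sensors.get_obs();c=eyes.camera('wrist');P=pose('wrist',c,o);im=c['img']
z=o['position'][2]+.012
print(rk(o['position']*1000),rk(w(c,P,[(317,190),(317,330.5)],z)*1000).tolist())
# first stick (lying at z .046 top), tabs
g=im.max(2)
for v in (158,162,166,170): 
    r=g[v,280:345]; print(v,''.join('#' if a<65 else '.' for a in r))
for v in (196,198): 
    h=orange(im)[v,290:345]; print(''.join('o' if a else '.' for a in h), im[v,300:340:4].tolist())
r=rects(c,P,orange(im)[:, :250],.046,200);print(r,[rk([q[2][:2]]) for q in r])
m=(g<70).astype(np.uint8);m[:100]=0;m[237:]=0
n,l,s,ce=cv2.connectedComponentsWithStats(m)
for i in range(1,n):
    if 25<s[i,4]<2000:
        ys,xs=np.nonzero(l==i);q=rk(w(c,P,np.c_[xs,ys],.028)*1000);print(s[i].tolist(),'x',q[:,0].min(),q[:,0].max(),'y',q[:,1].min(),q[:,1].max())
E
```

```text
[[59.  -0.2]] [[59.7, 39.4], [59.5, -42.9]]
158 ...........................#######################...............
162 ...........................###################....#..............
166 ..........................######################.................
170 ...........................#######################...............
.....................o.o.......o..o....o............... [[118, 116, 113], [151, 119, 86], [171, 134, 97], [176, 139, 101], [119, 93, 68], [116, 91, 67], [117, 91, 66], [120, 94, 69], [116, 111, 110], [43, 42, 42]]
...............oooooooo.o.o..ooo......oo............... [[120, 118, 115], [150, 117, 85], [172, 134, 97], [174, 136, 98], [117, 92, 66], [116, 91, 65], [119, 93, 69], [119, 94, 67], [102, 97, 97], [44, 41, 43]]
[(array([144., 221.]), np.int32(1229), array([417.1,  94.6,  78.9,  13.2, 114.8]))] [array([[-49.8,   2.3]])]
[486, 131, 20, 45, 285] x 169.3 179.7 y 33.3 61.9
[530, 145, 16, 19, 190] x 197.7 207.9 y 41.3 53.0
[13, 146, 23, 21, 103] x -136.5 -125.0 y 40.1 53.2
[139, 156, 40, 16, 422] x -57.1 -31.6 y 36.5 46.5
[306, 156, 25, 15, 346] x 52.5 68.3 y 36.9 46.2
[0, 165, 9, 15, 52] x -149.0 -144.9 y 31.4 40.8
[29, 168, 10, 9, 42] x -130.3 -125.0 y 33.3 38.7
[111, 194, 10, 9, 59] x -79.6 -73.6 y 15.2 20.8
[333, 194, 8, 8, 52] x 70.5 75.3 y 15.5 20.4
[636, 216, 4, 15, 30] x 280.5 283.4 y -6.2 4.2
[164, 220, 139, 5, 416] x -46.1 49.3 y -1.0 1.8
[123, 223, 11, 5, 41] x -74.9 -67.9 y -3.1 -0.1
```

Request:
drive_tool:
  deltas:
    - [[1.6,0.8,12,0,0,-0.002],[0,0,15,0,0,0],[0,0,8,0,0,0],[0,0,2,0,0,0],[0,0,0,0,0,0],[0,0,0,0,0,0]]

```text
time: 20.93
position: [0.5165, 0.1415, 0.0372]
tool_rot: [0.534, 0.845, 0.0, 0.0]
ft_force: [0.8, 0.6, -0.7]
grip_width: 0.0136
grip_force: 15.0
```

```bash
python3 - <<'E'
from h import *
o=sensors.get_obs();c=eyes.camera('wrist');P=pose('wrist',c,o);im=c['img'];cv2.imwrite('pics/w11.png',im[:,:,::-1])
print(o['position'],o['ft_force'],rk(o['position']*1000))
z=o['position'][2]+.012
hsv=cv2.cvtColor(im,cv2.COLOR_RGB2HSV)
print([(v,im[v,317].tolist()) for v in range(178,200,2)])
print([(v,im[v,317].tolist()) for v in range(322,340,2)])
for v in(200,):print([(u,int(hsv[v,u,1])) for u in range(298,338)])
g=im.max(2);m=(g<70).astype(np.uint8);m[:100]=0;m[237:]=0
n,l,s,ce=cv2.connectedComponentsWithStats(m)
for i in range(1,n):
    if 25<s[i,4]<2000:
        ys,xs=np.nonzero(l==i);q=rk(w(c,P,np.c_[xs,ys],.028)*1000);print(s[i].tolist(),'x',q[:,0].min(),q[:,0].max(),'y',q[:,1].min(),q[:,1].max())
E
```

```text
[0.51645949 0.14154495 0.03715043] [ 0.82714675  0.55269922 -0.74416897] [[60.1  2.3]]
[(178, [57, 55, 57]), (180, [56, 54, 56]), (182, [57, 55, 56]), (184, [80, 65, 50]), (186, [87, 69, 51]), (188, [90, 71, 53]), (190, [116, 92, 65]), (192, [125, 99, 72]), (194, [127, 100, 73]), (196, [126, 101, 72]), (198, [125, 100, 71])]
[(322, [165, 129, 94]), (324, [166, 130, 94]), (326, [165, 129, 94]), (328, [164, 129, 93]), (330, [166, 131, 95]), (332, [158, 130, 102]), (334, [140, 134, 131]), (336, [140, 135, 132]), (338, [140, 134, 131])]
[(298, 12), (299, 12), (300, 10), (301, 9), (302, 26), (303, 101), (304, 110), (305, 111), (306, 110), (307, 110), (308, 109), (309, 111), (310, 113), (311, 111), (312, 110), (313, 107), (314, 110), (315, 108), (316, 111), (317, 110), (318, 110), (319, 108), (320, 107), (321, 110), (322, 108), (323, 108), (324, 109), (325, 109), (326, 108), (327, 110), (328, 110), (329, 112), (330, 95), (331, 16), (332, 11), (333, 11), (334, 13), (335, 11), (336, 15), (337, 11)]
[527, 144, 10, 13, 37] x 173.8 177.7 y 55.3 61.8
[512, 157, 15, 32, 229] x 167.4 174.8 y 37.4 54.7
[565, 160, 19, 17, 215] x 195.0 206.5 y 44.3 53.2
[104, 169, 51, 20, 693] x -57.3 -29.5 y 36.9 47.7
[303, 170, 29, 18, 396] x 52.8 68.4 y 37.7 47.3
[71, 216, 11, 10, 82] x -80.4 -74.5 y 14.8 20.3
[333, 216, 11, 11, 88] x 69.8 75.6 y 14.5 20.6
```

```bash
python3 - <<'E'
from h import *
o=sensors.get_obs();c=eyes.camera('wrist');P=pose('wrist',c,o)
print(rk(w(c,P,[(316.5,189.5),(317,332.3)],o['position'][2]+.012)*1000).tolist(),rk(w(c,P,[(302.5,200),(330.5,200)],o['position'][2]+.012)*1000).tolist(),rk(o['position']*1000))
print(rk(w(c,P,[(76,220.7),(338,221.2)],.032)*1000).tolist())
E
```

```text
[[60.4, 41.9], [60.9, -41.9]] [[53.5, 36.5], [67.4, 36.5]] [[60.2  2.1]]
[[-74.6, 18.7], [72.6, 18.6]]
```

The stick sits at rack x = 60.5 against the tab at 60.6, and y = 0.0. I'm setting it down.

Request:
drive_tool:
  deltas:
    - [[0,0,1.5,0,0,0],[0,0,0.8,0,0,0],[0,0,0,0,0,0]]

```text
time: 21.28
position: [0.5162, 0.1409, 0.0349]
tool_rot: [0.535, 0.845, 0.0, 0.0]
ft_force: [-0.6, 0.5, 0.4]
grip_width: 0.0135
grip_force: 15.0
```

Request:
drive_tool:
  deltas:
    - [[0,0,0.5,0,0,0],[0,0,0,0,0,0]]

```text
time: 21.45
position: [0.5162, 0.1409, 0.0343]
tool_rot: [0.535, 0.845, 0.0, 0.0]
ft_force: [0.2, -0.6, 0.1]
grip_width: 0.0132
grip_force: 15.0
```

Request:
drive_tool:
  deltas:
    - [[0,0,0.5,0,0,0],[0,0,0,0,0,0]]

```text
time: 21.62
position: [0.5162, 0.1409, 0.034]
tool_rot: [0.534, 0.845, 0.0, 0.0]
ft_force: [0.3, -1.3, 2.2]
grip_width: 0.0137
grip_force: 15.0
```

Request:
drive_tool:
  deltas:
    - [[0,0,0.2,0,0,0],[0,0,0,0,0,0],[0,0,0,0,0,0],[0,0,0,0,0,0],[0,0,-5,0,0,0],[0,0,-20,0,0,0],[0,0,-35,0,0,0],[0,0,-20,0,0,0]]
  gripper: 40

```text
time: 22.28
position: [0.5168, 0.1411, 0.1158]
tool_rot: [0.534, 0.845, 0.001, 0.001]
ft_force: [1.0, -0.5, 0.4]
grip_width: 0.0347
grip_force: 0.0
```

Request:
drive_tool:
  deltas:
    - [[0,-20,-10,0,0,0],[0,-20,-10,0,0,0],[0,-20,-10,0,0,0],[0,0,0,0,0,0],[0,0,0,0,0,0],[0,0,0,0,0,0]]
  gripper: 60

```text
time: 22.78
position: [0.4631, 0.1154, 0.1438]
tool_rot: [0.535, 0.845, 0.001, 0.001]
ft_force: [0.3, -0.1, -0.3]
grip_width: 0.0519
grip_force: 0.0
```

```bash
python3 - <<'E'
from h import *
o=sensors.get_obs();c=eyes.camera('wrist');P=pose('wrist',c,o);im=c['img'];cv2.imwrite('pics/w12.png',im[:,:,::-1])
hsv=cv2.cvtColor(im,cv2.COLOR_RGB2HSV);m=((hsv[...,0]>5)&(hsv[...,0]<22)&(hsv[...,1]>80)&(hsv[...,2]>70)).astype(np.uint8);m[238:]=0
for r in rects(c,P,m,.046,100): print(r, rk([r[2][:2]]))
g=im.max(2);m=(g<70).astype(np.uint8);m[:100]=0;m[237:]=0
n,l,s,ce=cv2.connectedComponentsWithStats(m)
for i in range(1,n):
    if 20<s[i,4]<2000:
        ys,xs=np.nonzero(l==i);q=rk(w(c,P,np.c_[xs,ys],.03)*1000);print(s[i].tolist(),'x',q[:,0].min(),q[:,0].max(),'y',q[:,1].min(),q[:,1].max())
go(447,-105,150,35.5)
E
```

```text
(array([256., 194.]), np.int32(1550), array([416.1,  97.7,  74.7,  15.1, 115.4])) [[-49.4   5.5]]
(array([387., 194.]), np.int32(1437), array([514.9, 144.5,  74.9,  14.9, 116.1])) [[60.   5.6]]
[512, 125, 17, 36, 223] x 166.2 177.1 y 32.8 62.2
[547, 137, 13, 16, 144] x 194.5 205.8 y 39.7 52.3
[634, 139, 6, 11, 52] x 268.5 274.6 y 42.3 50.7
[151, 143, 7, 9, 22] x -138.7 -134.1 y 40.3 47.0
[248, 144, 23, 12, 164] x -57.0 -38.5 y 36.9 46.3
[266, 144, 129, 93, 813] x -43.6 66.7 y -37.7 46.4
[227, 173, 7, 6, 31] x -76.7 -71.4 y 16.8 21.3
[398, 173, 6, 6, 27] x 71.7 76.2 y 16.9 21.4
[630, 187, 9, 20, 30] x 279.2 283.3 y -8.6 9.0
[230, 196, 17, 4, 50] x -75.5 -61.2 y -2.3 0.5
[588, 209, 23, 23, 277] x 246.4 265.1 y -32.7 -11.4
[231, 215, 6, 6, 28] x -76.1 -71.5 y -22.1 -17.3
[395, 215, 6, 6, 25] x 71.8 76.4 y -22.0 -17.2
[614, 219, 11, 9, 69] x 270.7 280.3 y -28.7 -21.0
t 22.83 pos [463.2 115.4 143.5] turn [ 1.6000e-03 -5.0000e-04  1.3943e+00] shift now-axes [-192.2 -109.1   -6.5] after-turn [-141.2  170.    -6.5] gw 52.0 F [-0.5 -0.8 -0.1]
```

```bash
python3 - <<'E'
from h import *
ct=eyes.camera('top');Pt=pose('top',ct);cs=eyes.camera('scene');Ps=pose('scene',cs)
def ray(c,P,uv):
    a=w(c,P,uv,0)[0];d=a-P[1];return P[1],d/np.linalg.norm(d)
def tri(u,v):
    a,d=ray(ct,Pt,u);b,e=ray(cs,Ps,v);s=np.linalg.lstsq(np.c_[d,-e],b-a,rcond=None)[0];p=a+s[0]*d;q=b+s[1]*e;return ((p+q)/2).round(3),np.linalg.norm(p-q).round(3)
for u in((475,247),(466,252)):
  for v in((437,75),(437,83)): print(u,v,tri(u,v))
for v in((425,100),(557,115)): print('corner',v,tri((423,257),v))
for z in(0,.1,.2,.3,.4):print(z,w(ct,Pt,(423,257),z).round(3))
E
```

```text
(475, 247) (437, 75) (array([ 0.388, -0.206,  0.252]), np.float64(0.002))
(475, 247) (437, 83) (array([ 0.388, -0.215,  0.226]), np.float64(0.003))
(466, 252) (437, 75) (array([ 0.379, -0.182,  0.269]), np.float64(0.008))
(466, 252) (437, 83) (array([ 0.379, -0.19 ,  0.244]), np.float64(0.003))
corner (425, 100) (array([ 0.368, -0.099,  0.261]), np.float64(0.007))
corner (557, 115) (array([ 0.245, -0.061,  0.381]), np.float64(0.221))
0 [[ 0.385 -0.151  0.   ]]
0.1 [[ 0.377 -0.132  0.1  ]]
0.2 [[ 0.369 -0.112  0.2  ]]
0.3 [[ 0.361 -0.092  0.3  ]]
0.4 [[ 0.353 -0.072  0.4  ]]
```

```bash
python3 - <<'E'
from h import *
ct=eyes.camera('top');Pt=pose('top',ct);cs=eyes.camera('scene');Ps=pose('scene',cs)
print('edge1 far, edge2 far',w(ct,Pt,[(423,257),(530,196),(638,136),(490,370)],.25).round(3).tolist())
print('leg foot scene',w(cs,Ps,[(412,160),(428,160)],0).round(3).tolist())
print('bar in scene',w(cs,Ps,[(346,162),(349,174),(412,170),(411,160)],.012).round(3).tolist())
i=cv2.imread('pics/top0.png')[:,:,::-1];ct['img']=i
m=np.zeros((400,640),np.uint8);m[195:262,375:427]=i[195:262,375:427].min(2)>178;m[195:225,405:]=0
for r in rects(ct,Pt,m,.012,200):print(r)
i=cv2.imread('pics/scene0.png')[:,:,::-1];cs['img']=i;m=np.zeros((400,640),np.uint8);m[155:180,340:420]=i[155:180,340:420].min(2)>170
for r in rects(cs,Ps,m,.012,200):print('sc',r)
E
```

```text
edge1 far, edge2 far [[0.365, -0.102, 0.25], [0.494, -0.324, 0.25], [0.626, -0.558, 0.25], [0.15, -0.227, 0.25]]
leg foot scene [[0.386, -0.177, 0.0], [0.351, -0.201, 0.0]]
bar in scene [[0.525, -0.061, 0.012], [0.496, -0.029, 0.012], [0.368, -0.133, 0.012], [0.385, -0.164, 0.012]]
(array([404., 230.]), np.int32(728), array([ 452.3, -102.4,  157.7,   30.4,   35.5]))
sc (array([380., 164.]), np.int32(650), array([ 453.7, -109.6,  169.3,   47.9,   35.6]))
```

```bash
python3 - <<'E'
import numpy as np
D=np.array([(.5285,1.4339,.6243,.2127),(.24,1.77,.459,.2611),(.7162,1.862,.511,.0113),(.76,1.31,.702,.1),(.54,2.06,.4225,.0703)])
A=[];b=[]
for a,q,r,z in D:
    A+=[[np.sin(a),np.sin(a+q),1,0],[np.cos(a),np.cos(a+q),0,1]];b+=[r,z]
x,res,*_=np.linalg.lstsq(np.array(A),b,rcond=None);print(x,np.abs(np.array(A)@x-b).max())
E
```

```text
[ 0.51868121  0.38315736 -0.01400976 -0.07271071] 0.027681061497303816
```

Request:
drive_tool:
  deltas:
    - [[0,0,0,0,0,0.1162],[0,0,0,0,0,0.1162],[0,0,0,0,0,0.1162],[0,0,0,0,0,0.1162],[0,0,0,0,0,0.1162],[0,0,0,0,0,0.1162],[0,0,0,0,0,0.1162],[0,0,0,0,0,0.1162]]

```text
time: 23.7
position: [0.4622, 0.1154, 0.1431]
tool_rot: [0.858, 0.514, -0.0, -0.0]
ft_force: [0.1, 0.4, 0.1]
grip_width: 0.0523
grip_force: 0.0
```

Request:
drive_tool:
  deltas:
    - [[0,0,0,0,0,0.1162],[0,0,0,0,0,0.1162],[0,0,0,0,0,0.1162],[0,0,0,0,0,0.1162],[-23,28.2,0,0,0,0],[-23,28.2,0,0,0,0],[-23,28.2,0,0,0,0],[-23,28.2,0,0,0,0]]

```text
time: 24.37
position: [0.4526, -0.0311, 0.1432]
tool_rot: [0.952, 0.306, -0.0, -0.0]
ft_force: [0.5, 0.0, -0.2]
grip_width: 0.0523
grip_force: 0.0
```

Request:
drive_tool:
  deltas:
    - [[-23,28.2,0,0,0,0],[-23,28.2,0,0,0,0],[0,0,0,0,0,0],[0,0,0,0,0,0]]

```text
time: 24.7
position: [0.4483, -0.1047, 0.1433]
tool_rot: [0.953, 0.303, 0.0, 0.0]
ft_force: [0.9, 1.1, -0.4]
grip_width: 0.0519
grip_force: 0.0
```

```bash
python3 - <<'E'
from h import *
o=sensors.get_obs();c=eyes.camera('wrist');P=pose('wrist',c,o);im=c['img'];cv2.imwrite('pics/w13.png',im[:,:,::-1])
for t in(110,130,150,170):
  m=(im.min(2)>t).astype(np.uint8);m[240:]=0;m[:,:220]=0;m[:,420:]=0
  for r in rects(c,P,m,.012,300): print(t,r)
print(im[190,250:400:6].min(1), im[110:245:6,318].min(1))
go(447,-104,0,35.5);print(o['q'].round(2))
E
```

```text
110 (array([320., 118.]), np.int32(41038), array([491.9, -75.6, 206.2, 194.4,  35.2]))
130 (array([316., 165.]), np.int32(5028), array([461.4, -92.8, 136.7,  31.4,  35.3]))
130 (array([389., 160.]), np.int32(1493), array([ 505.5, -144.7,  103.1,   14.7,   51.1]))
150 (array([316., 165.]), np.int32(4899), array([461.1, -93.1, 135.9,  31. ,  35.4]))
150 (array([390., 161.]), np.int32(1189), array([ 501.4, -150. ,   87.8,   14. ,   51.4]))
170 (array([388., 156.]), np.int32(858), array([ 504.8, -144.9,   74.9,   12.3,   51.4]))
170 (array([325., 167.]), np.int32(486), array([466.5, -98.9,  44.7,  13.7,  36. ]))
[129 132 130 129 128 128 129  91  89 171 168 168 171 171 109 121 128 129
 128 129 128 112  76  99 151] [127 164 165 163 163 162 163 171 172 171 171 169 170 168 170 168 169 167
 166 167 167 166 164]
t 24.75 pos [ 447.7 -103.   143.2] turn [-0.0012  0.0002 -0.0022] shift now-axes [ -1.1   0.5 143.2] after-turn [ -1.1   0.4 143.2] gw 52.3 F [-1.   0.3 -0. ]
[-0.47  0.42  1.91  0.    0.81  0.48]
```

```bash
python3 - <<'E'
from h import *
a=eyes.camera('top')['img'].astype(int);b=cv2.imread('pics/top0.png')[:,:,::-1].astype(int)
d=np.abs(a-b).sum(2)>60; blue=(a[...,2]-a[...,0])>12
for v in range(150,400,7): print(v,''.join(('B' if blue[v,u] else 'x') if d[v,u] else '.' for u in range(260,560,4)))
E
```

```text
150 xxxxxxxxxxxxxxxxxxxxxxxxx..............................xxxxxxxxxxxxxx..xx..
157 xx..xxxxxxxxxxxxxxxxxxxx................................xxxxxxxxxxx.x.x....
164 .xx.xxxxxxxxxxxxxxxxxxx..x.......x........BBB..........xxxxxxxxxxxx....xxxx
171 xxxxxxxxxxxxxxxxxxxxxxxxxxx.............xBB.BBBx....xxxxxxxxxxxxxxxxxxxxxxx
178 xxxxxxxxxxxxxxxxxxxxxxxxxxxxxx.x.......xBBB.B.BBBBB.xxxxxxxxxxxxxxxxxxxxxxx
185 xxxxxxxxxxxxxxxxxxxxxxxxxxxxxxxx......xxBBB.B.BBBBBBBBxxxxxxxxxxxxxxxxxx...
192 xxxxxxxxxxxxxxxxxxxxxxxxxxxxxxx.......BxBBBBBBBBBBBBBBBBBBxxxxxxxxxxx......
199 xxxxxxxxxx.xxxBB.BBBxxxxxxxxxx.......xxBBBBBBBB.BBBBBBBxBBxxxxxxxx.........
206 xxxxxxxx.xxxxBBBBBBBBBB.xxxxxx......xxBBBxxBBBBBBBBBBBxxBBxxxxx............
213 xxxxxxxxxxxxBBBBBBBBBBBBBBBxx.....xxxxB.BBBBxxxBBBBBBxxBBBxx...............
220 xxxxxxxx..xBBBBBBBBBBBBBBBBBBB..xxxxxBBBBB.BBBBBxxBBxxxBBx.................
227 xxxxxxxxxxB.BBBBBBBBBBBBBBBBBBBBBxxxBBxxxxBxxxxxxBBxxx.BB..................
234 xxxxxxxxxB..BBBBBBBBBBBBBBBBBBBBBBBBBxxxBBBBBBBBxxxBB.BBB..................
241 xxxxxxxxBBB..BBBBBBBBBBBBBBBBBBBBBBBBBxBBBBBBBBBBB..B.BB
[... 1079 characters left out ...]
BBBBB.BBBx..xxxBB.BBBBBBBBBBBBBBBBBB.BBBBBBBBBBBBBBBBBB.....
346 BBBBBBBBxxxxxBBBB.............xxxBBBBBBBBBBBBBBBBBBB.BBBBBBBBBBBBBBBBB.....
353 BBBBBBBxxxxBBBBBBBBBBx...........xxxBxBBBBBBBBBBBBBBB.BBBBBBBBBBBBBBB......
360 BBBBBBxxxxBBBxBBBBBxxxxxxxxxxxxxxxxxxxxxxBBBBBBBBBBBBBBBBBBBBBBBBBBB..x....
367 BBBBBxxxxBBBBBBBxBxxxxxxxxxxxxxxxxxxxxxxxxxBBBBBBBBBBBBBBBBBBBBBBBB........
374 BBBBxxxxxBBBBBBxBxxxxxxxx..xxxxxxxxxxxxxx..xxBBBBBBBBBBBBBBBBBBBBBx........
381 BBBB.xxxBBBBBxxxxxxx............xxxxxxxxxx..x.xxBBBBBBBBBBB.BBB............
388 BBBxxxBBxBBBBBx.x..x.........BB...xxxxxxxxxx.x..xxxBBBBBBBB................
395 B.xxxxBBBBBBBBBBBBx.........B..B.BBxxx...x.x.xx.xx.xxxxBBBBBB..............
```

```bash
python3 - <<'E'
from h import *
o=sensors.get_obs();print(o['q'],o['position'],o['joint_torque'].round(1))
D=[(.52848,1.43387,.19492,.59306,.21267),(.716215,1.86203,.43032,.2755,.01126),(o['q'][1],o['q'][2],*o['position'])]
A=[];b=[]
for a,q,x,y,z in D:
    r=np.sqrt(x*x+y*y-.111**2);A+=[[np.sin(a),np.sin(a+q),1,0],[np.cos(a),np.cos(a+q),0,1]];b+=[r,z]
s=np.linalg.lstsq(np.array(A),b,rcond=None)[0];print(s,np.abs(np.array(A)@s-b).max())
c=eyes.camera('scene');a=c['img'].astype(int);k=cv2.imread('pics/scene0.png')[:,:,::-1].astype(int)
blue=(a[...,2]-a[...,0])>12;dark=a.max(2)<55;org=(a[...,0]-a[...,2])>35
for v in range(0,215,6): print('%3d'%v,''.join('B' if blue[v,u] else 'o' if org[v,u] else '#' if dark[v,u] else '.' for u in range(280,600,4)))
M,t=pose('scene',c);f=200/np.tan(np.radians(c['fov_y']/2))
def pr(p):
    q=M.T@(np.array(p)-t);return round(c['cx']+f*q[0]/-q[2]),round(c['cy']-f*q[1]/-q[2])
for z in(.143,.19,.25,.3,.35,.4,.45,.5): print(z,'tcp axis',pr((.4477,-.103,z)),'plane',pr((.398,-.202,z)))
print('table corner',pr((.365,-.102,.25)),'edge',pr((.494,-.324,.25)))
E
```

```text
[-4.68740158e-01  4.22602153e-01  1.91006666e+00  4.38756956e-04
  8.10446355e-01  4.82569798e-01] [ 0.44748904 -0.10206817  0.14317082] [ -0.8 -32.7 -11.8   0.   -0.    0. ]
[ 0.46473775  0.38507847 -0.00393803 -0.02343247] 0.027995869390547323
  0 ......######B.######....####.B.BB.BBBBB##B.B#BBBBBBBBBBBBBBBBBBBBBBBBBBBB####BB#
  6 ###########BB#.####..##.#####B..BBBB#.BB#.#..BBB.BB.BBBBB.BBBBBBBBBBBBB.B####BB#
 12 ##########.##B#########.#####BBBBB#B##.#.....B..BBBBBBBBBBBBBBBBBBBBBBBBB####BB#
 18 ###########.##B######....##.BB..#..BB........BBBBB.BBBBBBBBBBBBBBBBBBBBBB####BB#
 24 ###########...#B######.#....B..BB.BB.........BBBBBBBBBBBBBBBBBBBBBBBBBBBB####B..
 30 ###########.....B.....#..#...BBBB..B.........BBBBBBBBBBB.BBBBBBBBBBBBBBB.###.B..
 36 ###########.#...#.........#BBB.B...#.........BBBBBBBBB.BBBBBBBBBBBBBBBB.B###BB..
 42 ###########...#....B......B.BBBB.............BBBBBBBBBBBBBBBBBBBBBBBBBBB####BB..
 48 .##########.....#...B..#...BBBBB.BB...........BBBBBBBBBBBBBBBBBBBBBBBBBB##.#BB..
 54 .##########.......#...B......#..#............BBBBBBBBBBBBBBBBBBBBBBBBBBB####BB..
 60 
[... 1867 characters left out ...]
92 .......o......................................BBB...BB.BBB#BBBBBBBBBB####BBBBBB.
198 ......oo..........oo...........................B..B.BB.B.B#B.BBBBBBBB###.BBBBBBB
204 ......oo..........o...............................BBBB.BBBBBBBBBBBBBB#.#BBBBBBBB
210 ......o...........o..........................#.B..BBBBBBBB#BBBBBBBBBB###BBBBBBBB
0.143 tcp axis (386, 127) plane (423, 112)
0.19 tcp axis (389, 112) plane (427, 97)
0.25 tcp axis (393, 90) plane (433, 75)
0.3 tcp axis (397, 71) plane (438, 56)
0.35 tcp axis (400, 50) plane (443, 35)
0.4 tcp axis (405, 26) plane (449, 12)
0.45 tcp axis (409, 1) plane (456, -13)
0.5 tcp axis (415, -28) plane (463, -41)
table corner (428, 104) edge (417, 38)
```

```bash
python3 - <<'E'
from h import *
c=eyes.camera('top');M,t=pose('top',c);f=200/np.tan(np.radians(c['fov_y']/2))
def pr(p):
    q=M.T@(np.array(p)-t);return round(c['cx']+f*q[0]/-q[2]),round(c['cy']-f*q[1]/-q[2])
a=-.4687;d=np.array([np.cos(a),np.sin(a)]);n=np.array([-d[1],d[0]])
for z in(.3,.4,.5,.6,.7,.8): print(z,'axis',pr((.4477,-.103,z)),[('%.1f'%s,pr((*(d*s),z))) for s in(.1,.2,.3,.446)],'left plane',[pr((*(d*s+n*.111),z)) for s in(.1,.2,.3)])
im=c['img'][150:400:1];a=im.astype(int)
for v in range(160,265,5): print(v,' '.join('%3d'%int(a[v-150,u].mean()) for u in range(396,500,5)))
E
```

```text
0.3 axis (428, 212) [('0.1', (400, 407)), ('0.2', (424, 357)), ('0.3', (447, 308)), ('0.4', (480, 239))] left plane [(346, 377), (370, 328), (394, 280)]
0.4 axis (440, 203) [('0.1', (410, 421)), ('0.2', (436, 364)), ('0.3', (462, 309)), ('0.4', (497, 233))] left plane [(349, 387), (376, 331), (403, 278)]
0.5 axis (454, 192) [('0.1', (422, 437)), ('0.2', (452, 372)), ('0.3', (480, 310)), ('0.4', (520, 224))] left plane [(352, 399), (383, 336), (413, 275)]
0.6 axis (473, 177) [('0.1', (438, 459)), ('0.2', (471, 384)), ('0.3', (504, 313)), ('0.4', (548, 214))] left plane [(357, 415), (393, 342), (426, 272)]
0.7 axis (498, 157) [('0.1', (459, 490)), ('0.2', (499, 400)), ('0.3', (536, 315)), ('0.4', (586, 200))] left plane [(364, 436), (405, 350), (445, 268)]
0.8 axis (534, 130) [('0.1', (491, 534)), ('0.2', (538, 423)), ('0.3', (581, 319)), ('0.4', (640, 181))] left plane [(374, 468), (424, 361), (470, 262)]
160 189 190 190 192  54  82 193 166 195 196 196 197 196 198 199 199 200 212 213 212 212
165 189 190 190 191 192  61  47  88  88 194 196 197 197 199 198 199 209 212 212 213 212
170  9
[... 965 characters left out ...]
  26  28  99  92  31  33  84  33  38  42  48  76  44  33  31  31  59  89  56  38  40
230  34  83  99  63  36  38  55  59  63  63  57  41  70  85  38  31  82  89  55  39  38
235  74  66  64  42  40  52  57  62  63  64  65  65  35  54  91  76  88  88  40  38  38
240  83  78  63  29  47  57  61  63  64  64  65  65  64  34  80  49  91  87  41  37  34
245  89  87  63  43  65  59  62  62  64  65  66  65  65  64  44  41 100  95  42  38  35
250  94  89  24  73  79  73  65  62  63  64  66  65  65  64  48 113 128  87  42  38  37
255  98  84  20  89  86  83  79  73  64  63  64  65  65  64  63  95 120  42  42  39  38
260 104  69  47  95  93  89  87  82  78  72  61  63  63  65  64  64  84  42  43  38  39
```

The wrist housing could come down onto the black table beside the bar (top at z ≈ 0.25 m). I'll grip the bar 45 mm off its centre, away from that table, with a firm squeeze.

```bash
python3 -c "
from h import *
go(484.5,-76.4,-1,35.35)"
```

```text
t 24.9 pos [ 447.5 -101.2  143.3] turn [-0.0012  0.0004  0.0043] shift now-axes [ 44.6   1.5 144.3] after-turn [ 44.5   1.2 144.3] gw 52.5 F [0.9 0.2 0.2]
```

Request:
drive_tool:
  deltas:
    - [[22.3,0.6,0,0,0,0.004],[22.3,0.6,10,0,0,0],[0,0,25,0,0,0],[0,0,30,0,0,0],[0,0,25,0,0,0],[0,0,0,0,0,0]]

```text
time: 25.4
position: [0.4819, -0.0749, 0.0499]
tool_rot: [0.953, 0.304, -0.004, -0.003]
ft_force: [-1.1, 0.4, 0.7]
grip_width: 0.0523
grip_force: 0.0
```

```bash
python3 -c "
from h import *
go(484.5,-76.4,-1,35.35)
o=sensors.get_obs();print(o['joint_torque'].round(1))
c=eyes.camera('wrist');P=pose('wrist',c,o);im=c['img']
for t in(120,140):
  m=(im.min(2)>t).astype(np.uint8);m[240:]=0;m[:,:250]=0;m[:,385:]=0
  for r in rects(c,P,m,.012,300): print(t,r)
print(im[200,270:370:3].min(1),im[100:240:5,318].min(1))
"
```

```text
t 25.4 pos [481.9 -74.9  49.9] turn [-0.0078  0.005   0.0015] shift now-axes [ 1.5  3.2 50.8] after-turn [ 1.3  2.8 50.9] gw 52.3 F [-1.1  0.4  0.7]
[ -0.4 -37.6  -8.4   0.   -0.5   0. ]
120 (array([318., 106.]), np.int32(24373), array([530.1, -36.9, 146.9,  84.6,  38.9]))
140 (array([334., 197.]), np.int32(1763), array([496.4, -68.4,  50.8,  30.9,  35.6]))
[ 83  83  82  81  82  83  84  83  82  81 102 108 108 108 106 107 106 107
 107 119 165 171 170 164 165 164 139 115 121 125 125 125 125 124] [126 126 126 127 126 125 127 126 124 126 125 126 126 141 165 161  92  90
 108 107 106 108 107 106 107 113 116 118]
```

Request:
drive_tool:
  deltas:
    - [[0,0,0,0,0,0],[0,0,15,0,0,0],[0,0,12,0,0,0],[0,0,0,0,0,0],[0,0,0,0,0,0]]

```text
time: 25.87
position: [0.4856, -0.0778, 0.0278]
tool_rot: [0.953, 0.303, 0.001, 0.001]
ft_force: [0.2, -0.6, -0.9]
grip_width: 0.0523
grip_force: 0.0
```

```bash
python3 -c "
from h import *
go(484.5,-76.4,-1,35.35)
o=sensors.get_obs();print(o['joint_torque'].round(1))"
```

```text
t 25.87 pos [485.6 -77.8  27.8] turn [ 0.0015 -0.001  -0.001 ] shift now-axes [-0.1 -1.8 28.8] after-turn [-0.1 -1.8 28.8] gw 52.3 F [ 0.2 -0.6 -0.9]
[ -0.  -38.1  -6.1   0.   -0.   -0. ]
```

Request:
drive_tool:
  deltas:
    - [[0,-1,10,0,0,0],[0,0,7,0,0,0],[0,0,0,0,0,0]]

```text
time: 26.12
position: [0.4839, -0.0767, 0.009]
tool_rot: [0.953, 0.303, -0.0, -0.0]
ft_force: [0.2, 0.8, -0.6]
grip_width: 0.052
grip_force: 0.0
```

Request:
drive_tool:
  deltas:
    - [[0,0,5,0,0,0],[0,0,3,0,0,0],[0,0,0,0,0,0]]

```text
time: 26.37
position: [0.484, -0.0769, 0.0009]
tool_rot: [0.953, 0.303, -0.0, -0.0]
ft_force: [0.1, 0.3, -0.1]
grip_width: 0.0523
grip_force: 0.0
```

Request:
drive_tool:
  deltas:
    - [[0,0,2,0,0,0],[0,0,1,0,0,0],[0,0,0,0,0,0]]

```text
time: 26.62
position: [0.4842, -0.077, -0.0016]
tool_rot: [0.953, 0.303, -0.0, -0.0]
ft_force: [-0.4, 0.5, -0.0]
grip_width: 0.0526
grip_force: 0.0
```

```bash
python3 -c "
from h import *
go(484.5,-76.4,-1,35.35)
o=sensors.get_obs();print(o['joint_torque'].round(1))"
```

```text
t 26.62 pos [484.2 -77.   -1.6] turn [-0.0002  0.0001 -0.0015] shift now-axes [ 0.6 -0.3 -0.6] after-turn [ 0.6 -0.3 -0.6] gw 52.6 F [-0.4  0.5 -0. ]
[ -0.  -39.6  -4.8   0.   -0.    0. ]
```

Request:
drive_tool:
  deltas:
    - [[0,0,1,0,0,0],[0,0,0,0,0,0],[0,0,0,0,0,0],[0,0,0,0,0,0],[0,0,0,0,0,0],[0,0,0,0,0,0]]
  gripper: 0
  squeeze: 55

```text
time: 27.12
position: [0.4845, -0.0771, -0.0024]
tool_rot: [0.953, 0.303, 0.0, 0.0]
ft_force: [0.4, -0.3, -0.3]
grip_width: 0.031
grip_force: 55.0
```

Request:
drive_tool:
  deltas:
    - [[0,0,0,0,0,0],[0,0,-3,0,0,0],[0,0,-5,0,0,0],[0,0,-8,0,0,0],[0,0,0,0,0,0],[0,0,0,0,0,0]]

```text
time: 27.62
position: [0.4848, -0.0771, 0.0143]
tool_rot: [0.953, 0.303, 0.001, 0.001]
ft_force: [-0.8, 0.3, -1.2]
grip_width: 0.0311
grip_force: 55.0
```

```bash
python3 -c "
from h import *
o=sensors.get_obs();print(o['moment'],o['grip_force'],o['ft_force'])
p=np.array([467.9,115.8])+45*np.array([.9041,.4274]);print(p)
go(p[0],p[1],75,25.3)
c=eyes.camera('wrist');im=c['img'];cv2.imwrite('pics/w14.png',im[:,:,::-1])
"
```

```text
[-0.03921571  0.12800102 -0.0238865 ] 54.97775673866272 [-0.84510807  0.3182189  -1.2334245 ]
[508.5845 135.033 ]
t 27.62 pos [484.8 -77.1  14.3] turn [ 0.0013 -0.001   0.174 ] shift now-axes [ 142.  -159.4  -60.8] after-turn [ 112.2 -181.6  -60.7] gw 31.1 F [-0.8  0.3 -1.2]
```

Request:
drive_tool:
  deltas:
    - [[0,0,-15,0,0,0],[0,0,-25,0,0,0],[0,0,-21,0,0,0],[14.2,-15.9,0,0,0,0],[14.2,-15.9,0,0,0,0],[14.2,-15.9,0,0,0,0],[14.2,-15.9,0,0,0,0],[14.2,-15.9,0,0,0,0]]

```text
time: 28.33
position: [0.4961, 0.0299, 0.0745]
tool_rot: [0.953, 0.303, -0.0, -0.0]
ft_force: [-0.3, 0.2, -1.6]
grip_width: 0.0312
grip_force: 55.0
```

Request:
drive_tool:
  deltas:
    - [[14.2,-15.9,0,0,0,0],[14.2,-15.9,0,0,0,0],[14.2,-15.9,0,0,0,0],[14.2,-15.9,0,0,0,0],[14.2,-15.9,0,0,0,0],[0,0,0,0,0,0.087],[0,0,0,0,0,0.087],[0,0,0,0,0,0]]

```text
time: 29.0
position: [0.508, 0.1354, 0.0743]
tool_rot: [0.976, 0.219, -0.0, -0.0]
ft_force: [-0.7, 1.2, -0.9]
grip_width: 0.0309
grip_force: 55.0
```

Request:
drive_tool:
  deltas:
    - [[0,0,0,0,0,0],[0,0,0,0,0,0],[0,0,0,0,0,0]]

```text
time: 29.25
position: [0.5083, 0.1345, 0.0745]
tool_rot: [0.976, 0.219, -0.0, -0.0]
ft_force: [0.3, -0.4, -1.5]
grip_width: 0.0309
grip_force: 55.0
```

```bash
python3 - <<'E'
from h import *
go(508.6,135,52,25.3)
o=sensors.get_obs();c=eyes.camera('wrist');P=pose('wrist',c,o);im=c['img'];cv2.imwrite('pics/w15.png',im[:,:,::-1])
print(o['moment'],rk(o['position']*1000))
g=im.min(2)
for v in range(150,241,6): print(v,' '.join('%3d'%x for x in g[v,262:380:5]))
c=eyes.camera('scene');cv2.imwrite('pics/s15.png',c['img'][:,:,::-1])
E
```

```text
t 29.25 pos [508.3 134.5  74.5] turn [-0.0001  0.0003  0.0005] shift now-axes [ 0.4 -0.3 22.5] after-turn [ 0.4 -0.3 22.5] gw 30.9 F [ 0.3 -0.4 -1.5]
[-0.02331382  0.10530391 -0.01420266] [[49.8 -0.6]]
150 131 132 131 130 131 132 121 121 122 122 122 122 121 122 122 120 121 120 122 123 122 123 122 124
156 130 131 129 131 131 126 122 122 121 121 122 122 122 122 122 121 121 123 122 122 122 123 122 121
162 131 131 130 132 132 131 123 122 123 122 120 122 122 121 122 121 122 122 120 122 123 123 123 122
168 113 131 114 131 111 130 104 122  90 119  84 121  80 104  82 105  83 118 117 118 118 118 125 122
174  87 166 173 144 168 138 169 174 165 158 157  82  86 155 161 158 159 160 161 164 156 158 122 124
180  90 115 116 114 114 112 114 177 169 163 156  44  88 157 162 159 161 162 162 167 157 159 121 123
186  89 115 117 113 114  89  89  88  88  88  88  89  89  89  86  87  89  92 155 166 158 159 122 124
192  37 118 110 115  88 159 157 160 158 159 158 161 160 164 162 154 156 163 136 167 159 159  29  41
198  44 105 107 101 103 159 159 160 157 159 158 160 160 164 163 155 155 161 164 167 160 161  47  72
204  49  47  48  47  48 159 158 158 157 160 129 130 160 164 162 156 158 159  56  53  55  55  58  56
210  66  68  67  69  65 159 158 160 158 146  22  28  77 164 163 158 158 156  93  93  94  93  93  93
216  66  68  66  66  67 104 103 102 106 103  42  20 113 163 163 157 157 157  92  91  92  91  92  93
222  66  65  64  65  64 105 102 104 103 103 103 104 160 108 141 101 104 132  82  82  80  82  89  90
228  90 100 101  99 101 105 102 106 104 103 104 104 104 106 107 103 103  94 150 150 147 148 112 113
234  90 102 100 100 101 104 102 105 104 104 104 103 104 105 107 103 104  94 149 149 145 144 111 113
240  90 115  17  42 104 104 103 106 104 103 103 103 104 106 106 103 103  94 134  24  34 144 113 112
```

```bash
python3 - <<'E'
from h import *
o=sensors.get_obs();c=eyes.camera('wrist');P=pose('wrist',c,o);im=c['img'];g=im.min(2)
z=o['position'][2]+.0144
for v in(193,199,236):
    print(v,list(zip(range(276,292),g[v,276:292])),list(zip(range(342,356),g[v,342:356])))
print([(v,int(g[v,300]),int(g[v,335])) for v in range(182,194)])
for v,a,b in((193,284,350),):
    print(rk(w(c,P,[(a,v),(b,v),(317,190)],z)*1000).tolist())
print('hole',rk(w(c,P,[(315.5,212)],z)*1000),'tcp',rk(o['position']*1000))
s=cv2.imread('pics/s15.png').min(2)
for v in range(150,245,4): print(v,''.join('#' if x>205 else '+' if x>175 else '.' for x in s[v,270:420:2]))
E
```

```text
193 [(276, np.uint8(103)), (277, np.uint8(108)), (278, np.uint8(110)), (279, np.uint8(110)), (280, np.uint8(105)), (281, np.uint8(103)), (282, np.uint8(91)), (283, np.uint8(94)), (284, np.uint8(138)), (285, np.uint8(162)), (286, np.uint8(161)), (287, np.uint8(157)), (288, np.uint8(157)), (289, np.uint8(155)), (290, np.uint8(154)), (291, np.uint8(155))] [(342, np.uint8(156)), (343, np.uint8(158)), (344, np.uint8(155)), (345, np.uint8(158)), (346, np.uint8(161)), (347, np.uint8(162)), (348, np.uint8(157)), (349, np.uint8(79)), (350, np.uint8(86)), (351, np.uint8(128)), (352, np.uint8(143)), (353, np.uint8(162)), (354, np.uint8(166)), (355, np.uint8(167))]
199 [(276, np.uint8(104)), (277, np.uint8(102)), (278, np.uint8(103)), (279, np.uint8(104)), (280, np.uint8(105)), (281, np.uint8(105)), (282, np.uint8(101)), (283, np.uint8(88)), (284, np.uint8(128)), (285, np.uint8(161)), (286, np.uint8(162)), (287, np.uint8(160)), (288, np.uint8(157)), (289, np.uint8(156)), (290, np.uint8(155)), (291, np.uint8(156))] [(342, np.uint8(155)), (343, np.uint8(158)), (344, np.uint8(157)), (345, np.uint8(
[... 2385 characters left out ...]
#...........+++++########...+##.+#..........................
214 ................................##++..........++#..........................
218 ....................................+#.....#####...........................
222 ...........................................................................
226 ...........................................................................
230 ..................................................................+........
234 ...........................................................................
238 ...........................................................................
242 ...........................................................................
```

```bash
python3 - <<'E'
from h import *
o=sensors.get_obs();c=eyes.camera('wrist');P=pose('wrist',c,o);im=c['img'];g=im.min(2)
for v in(175,177): print(v,[(u,int(g[v,u])) for u in list(range(244,282))],[(u,int(g[v,u])) for u in range(312,326)],[(u,int(g[v,u])) for u in range(362,376)])
m=(im[...,0].astype(int)-im[...,2]>25)
for v in range(194,240,6): print(v,np.nonzero(m[v])[0].tolist()[:3],np.nonzero(m[v])[0].tolist()[-3:])
print(rk(o['position']*1000))
E
```

```text
175 [(244, 90), (245, 89), (246, 91), (247, 91), (248, 90), (249, 90), (250, 89), (251, 90), (252, 91), (253, 89), (254, 90), (255, 88), (256, 91), (257, 90), (258, 89), (259, 89), (260, 90), (261, 89), (262, 89), (263, 93), (264, 121), (265, 151), (266, 148), (267, 147), (268, 147), (269, 162), (270, 169), (271, 172), (272, 176), (273, 170), (274, 125), (275, 117), (276, 119), (277, 143), (278, 146), (279, 148), (280, 149), (281, 168)] [(312, 155), (313, 90), (314, 78), (315, 82), (316, 82), (317, 81), (318, 81), (319, 82), (320, 81), (321, 79), (322, 91), (323, 150), (324, 163), (325, 162)] [(362, 158), (363, 160), (364, 159), (365, 159), (366, 160), (367, 159), (368, 160), (369, 162), (370, 158), (371, 121), (372, 121), (373, 123), (374, 123), (375, 124)]
177 [(244, 89), (245, 88), (246, 89), (247, 89), (248, 91), (249, 90), (250, 89), (251, 91), (252, 90), (253, 90), (254, 90), (255, 90), (256, 89), (257, 90), (258, 89), (259, 91), (260, 89), (261, 90), (262, 89), (263, 93), (264, 116), (265, 118), (266, 116), (267, 115), (268, 113), (269, 113), (270, 115), (271, 120), (272, 146), (273, 123), (274, 116), (275, 115), (276, 116), (277, 115), (278, 114), (279, 116), (280, 115), (281, 116)] [(312, 157), (313, 75), (314, 43), (315, 42), (316, 42), (317, 43), (318, 42), (319, 42), (320, 41), (321, 46), (322, 89), (323, 149), (324, 163), (325, 160)] [(362, 158), (363, 160), (364, 159), (365, 159), (366, 158), (367, 158), (368, 160), (369, 163), (370, 156), (371, 113), (372, 120), (373, 124), (374, 123), (375, 123)]
194 [] []
200 [371] [371]
206 [253, 254, 255] [383, 384, 385]
212 [253, 254, 255] [383, 384, 385]
218 [253, 254, 255] [382, 383, 384]
224 [253, 254, 255] [382, 383, 384]
230 [] []
236 [] []
[[49.9 -0.6]]
```

Request:
drive_tool:
  deltas:
    - [[0.4,0.6,10,0,0,0],[0,0,10,0,0,0],[0,0,7,0,0,0],[0,0,0,0,0,0],[0,0,0,0,0,0]]

```text
time: 29.87
position: [0.5082, 0.1344, 0.0465]
tool_rot: [0.976, 0.219, -0.001, -0.0]
ft_force: [0.4, 0.3, -0.9]
grip_width: 0.031
grip_force: 55.0
```

```bash
python3 - <<'E'
from h import *
o=sensors.get_obs();c=eyes.camera('wrist');P=pose('wrist',c,o);im=c['img'];g=im.min(2);cv2.imwrite('pics/w16.png',im[:,:,::-1])
print(o['position'],rk(o['position']*1000),o['ft_force'])
def edges(v,u0,u1,k=25):
    d=np.diff(cv2.GaussianBlur(g[v:v+1].astype(np.float32),(3,1),0)[0]);return [(u,int(d[u])) for u in range(u0,u1) if abs(d[u])>k and abs(d[u])==abs(d[u-1:u+2]).max()]
for v in(172,175,178,182,186,195,200,205,210,230): print(v,edges(v,235,400))
col=lambda u:[(v,int(g[v,u])) for v in range(160,200)]
print(col(300));print(col(268)[:30])
E
```

```text
[0.50822428 0.13440594 0.04646178] [[49.6 -0.7]] [ 0.43298639  0.28585373 -0.86616944]
172 []
175 []
178 []
182 []
186 [(347, 28)]
195 [(283, 25)]
200 [(256, 32), (283, 53), (348, -55), (354, 37), (377, -55), (383, 30)]
205 [(257, 33), (278, -25), (283, 54), (348, -55), (356, 35), (377, -51), (386, 27)]
210 [(257, 35), (284, 29), (309, -40), (322, 38), (348, -31), (376, -46)]
230 []
[(160, 120), (161, 121), (162, 121), (163, 122), (164, 121), (165, 122), (166, 123), (167, 122), (168, 122), (169, 122), (170, 123), (171, 122), (172, 122), (173, 122), (174, 122), (175, 122), (176, 107), (177, 86), (178, 80), (179, 80), (180, 75), (181, 77), (182, 78), (183, 83), (184, 87), (185, 89), (186, 88), (187, 90), (188, 122), (189, 150), (190, 156), (191, 157), (192, 157), (193, 155), (194, 157), (195, 157), (196, 157), (197, 156), (198, 157), (199, 156)]
[(160, 129), (161, 130), (162, 131), (163, 131), (164, 131), (165, 130), (166, 132), (167, 129), (168, 131), (169, 131), (170, 130), (171, 131), (172, 131), (173, 117), (174, 95), (175, 87), (176, 89), (177, 90), (178, 87), (179, 83), (180, 78), (181, 77), (182, 80), (183, 94), (184, 107), (185, 116), (186, 118), (187, 117), (188, 116), (189, 117)]
```

Request:
drive_tool:
  deltas:
    - [[0.5,0.5,0.8,0,0,0],[0,0,0.7,0,0,0],[0,0,0,0,0,0]]

```text
time: 30.17
position: [0.51, 0.1343, 0.0462]
tool_rot: [0.976, 0.219, 0.0, 0.0]
ft_force: [-0.1, 0.8, -2.3]
grip_width: 0.0308
grip_force: 55.0
```

Request:
drive_tool:
  deltas:
    - [[0,0,0.5,0,0,0],[0,0,0,0,0,0]]

```text
time: 30.33
position: [0.5098, 0.1343, 0.0457]
tool_rot: [0.976, 0.219, 0.0, 0.0]
ft_force: [0.2, 0.0, -1.4]
grip_width: 0.0308
grip_force: 55.0
```

Request:
drive_tool:
  deltas:
    - [[0,0,0.4,0,0,0],[0,0,0,0,0,0]]

```text
time: 30.5
position: [0.5098, 0.1342, 0.0452]
tool_rot: [0.976, 0.219, 0.0, 0.0]
ft_force: [-0.3, 0.6, -1.4]
grip_width: 0.0309
grip_force: 55.0
```

Request:
drive_tool:
  deltas:
    - [[0,0,0.3,0,0,0],[0,0,0,0,0,0]]

```text
time: 30.67
position: [0.5097, 0.1342, 0.0448]
tool_rot: [0.976, 0.219, 0.0, 0.0]
ft_force: [-1.3, 0.4, -1.5]
grip_width: 0.0306
grip_force: 55.0
```

Request:
drive_tool:
  deltas:
    - [[-0.4,0,0.4,0,0,0],[0,0,0,0,0,0]]

```text
time: 30.83
position: [0.5092, 0.134, 0.0444]
tool_rot: [0.976, 0.219, -0.0, -0.0]
ft_force: [0.7, 0.6, -1.6]
grip_width: 0.031
grip_force: 55.0
```

Request:
drive_tool:
  deltas:
    - [[0,0,0.4,0,0,0],[0,0,0,0,0,0]]

```text
time: 31.0
position: [0.5093, 0.134, 0.044]
tool_rot: [0.976, 0.219, -0.0, -0.0]
ft_force: [0.2, -0.0, -1.3]
grip_width: 0.0313
grip_force: 55.0
```

Request:
drive_tool:
  deltas:
    - [[0,0,0.4,0,0,0],[0,0,0,0,0,0]]

```text
time: 31.17
position: [0.5094, 0.134, 0.0436]
tool_rot: [0.976, 0.219, -0.0, 0.0]
ft_force: [-0.1, 0.6, -1.3]
grip_width: 0.031
grip_force: 55.0
```

Request:
drive_tool:
  deltas:
    - [[0,0,0.4,0,0,0],[0,0,0,0,0,0]]

```text
time: 31.33
position: [0.5094, 0.1341, 0.0436]
tool_rot: [0.976, 0.219, 0.0, 0.0]
ft_force: [-0.7, 1.2, 3.2]
grip_width: 0.0309
grip_force: 55.0
```

Request:
drive_tool:
  deltas:
    - [[0,0,0.3,0,0,0],[0,0,0,0,0,0]]

```text
time: 31.5
position: [0.5094, 0.1341, 0.0436]
tool_rot: [0.976, 0.219, 0.0, 0.0]
ft_force: [-0.8, 0.1, 6.3]
grip_width: 0.0306
grip_force: 55.0
```

```bash
python3 - <<'E'
from h import *
o=sensors.get_obs();print(o['position'],rk(o['position']*1000),o['ft_force'],o['moment'])
E
```

```text
[0.50941837 0.13405933 0.04358747] [[50.5 -1.5]] [-0.77127835  0.13758739  6.3020307 ] [-0.10310804  0.39873449 -0.02014737]
```

Request:
drive_tool:
  deltas:
    - [[0,0,-0.4,0,0,0],[0,0,0,0,0,0]]

```text
time: 31.67
position: [0.5094, 0.1341, 0.0436]
tool_rot: [0.976, 0.219, 0.0, 0.0]
ft_force: [-1.1, 0.4, 4.5]
grip_width: 0.0309
grip_force: 55.0
```

Request:
drive_tool:
  deltas:
    - [[0,0,0,0,0,0],[0,0,0,0,0,0],[0,0,0,0,0,0],[0,0,0,0,0,0],[0,0,-3,0,0,0],[0,0,-10,0,0,0],[0,0,-25,0,0,0],[0,0,-25,0,0,0]]
  gripper: 60
  squeeze: 10

```text
time: 32.33
position: [0.5085, 0.134, 0.1068]
tool_rot: [0.976, 0.219, -0.001, -0.0]
ft_force: [1.0, -0.4, 0.0]
grip_width: 0.0519
grip_force: 0.0
```

```bash
python3 -c "
from h import *
go(430,60,150,25.3)"
```

```text
t 32.33 pos [508.5 134.  106.8] turn [-0.001   0.0023 -0.0002] shift now-axes [-102.7   33.3  -42.9] after-turn [-102.6   33.3  -43.2] gw 51.9 F [ 1.  -0.4  0. ]
```

Request:
drive_tool:
  deltas:
    - [[-25,0,-14,0,0,0],[-25,0,-14,0,0,0],[-25,0,-14,0,0,0],[-25,0,-14,0,0,0],[0,0,0,0,0,0],[0,0,0,0,0,0],[0,0,0,0,0,0]]

```text
time: 32.92
position: [0.4203, 0.0913, 0.163]
tool_rot: [0.976, 0.219, 0.001, 0.0]
ft_force: [0.7, -0.4, 0.7]
grip_width: 0.0522
grip_force: 0.0
```

```bash
python3 - <<'E'
from h import *
o=sensors.get_obs();c=eyes.camera('wrist');P=pose('wrist',c,o);im=c['img'];g=im.min(2);cv2.imwrite('pics/w17.png',im[:,:,::-1])
print(o['time'],o['position'],rk(o['position']*1000))
def edges(v,u0,u1,k=18):
    d=np.diff(cv2.GaussianBlur(g[v:v+1].astype(np.float32),(3,1),0)[0]);return [(u,int(d[u])) for u in range(u0,u1) if abs(d[u])>k and abs(d[u])==abs(d[u-1:u+2]).max()]
for v in range(60,240,10): print(v,edges(v,230,410))
hsv=cv2.cvtColor(im,cv2.COLOR_RGB2HSV);m=((hsv[...,0]>5)&(hsv[...,0]<22)&(hsv[...,1]>80)&(hsv[...,2]>60)).astype(np.uint8);m[238:]=0
for r in rects(c,P,m,.046,20): print(r,rk([r[2][:2]]))
print([(v,int(g[v,300]),int(g[v,333])) for v in range(60,130)])
E
```

```text
32.9167 [0.42027794 0.09133334 0.16304437] [[-48.3  -2. ]]
60 [(294, 41), (336, -39)]
70 [(237, -18), (295, 44), (336, -40)]
80 [(274, 26), (276, -21), (295, 31), (356, -19)]
90 [(274, 39), (277, -27), (295, 23), (355, -27)]
100 [(274, 31), (296, 22), (355, -29)]
110 [(275, 38), (278, -21), (296, 25), (335, -18), (355, -26)]
120 [(275, 37), (279, -23), (296, 27), (354, -20)]
130 [(275, 28), (278, -21), (296, 28), (354, -29)]
140 [(276, 38), (279, -22), (296, 24), (354, -25)]
150 [(259, -18), (276, 37), (280, -20), (297, 23), (353, -21)]
160 [(277, 28), (297, 27), (353, -27)]
170 [(260, -18), (277, 37), (279, -22), (297, 27), (353, -23)]
180 [(270, -19), (277, 52), (280, -26), (297, 29), (353, -47), (360, 26)]
190 [(297, 41), (334, -33)]
200 [(297, 38), (334, -31)]
210 [(278, 27), (282, -25), (298, 30)]
220 [(298, 30), (313, -35), (319, 37), (351, -20)]
230 []
(array([114.,  16.]), np.int32(1322), array([480.7, 293. ,  35.3,  23.7, 117. ])) [[ 92.5 154.5]]
(array([279.,  63.]), np.int32(592), array([504.5, 165.8,  24. ,  14.2, 114.1])) [[59.7 29.3]]
(array([352.,  63.]), np.int32(604)
[... 706 characters left out ...]
88, 166, 168), (89, 166, 168), (90, 167, 169), (91, 167, 169), (92, 168, 169), (93, 167, 169), (94, 168, 169), (95, 167, 169), (96, 166, 167), (97, 165, 169), (98, 166, 169), (99, 167, 168), (100, 166, 168), (101, 166, 169), (102, 168, 168), (103, 166, 168), (104, 168, 168), (105, 167, 168), (106, 168, 169), (107, 168, 168), (108, 167, 167), (109, 167, 170), (110, 166, 167), (111, 167, 168), (112, 167, 168), (113, 166, 169), (114, 168, 168), (115, 166, 168), (116, 166, 168), (117, 167, 167), (118, 168, 169), (119, 166, 169), (120, 166, 168), (121, 167, 168), (122, 167, 169), (123, 168, 168), (124, 166, 168), (125, 166, 168), (126, 168, 168), (127, 167, 168), (128, 166, 167), (129, 167, 166)]
```

```bash
python3 - <<'E'
from h import *
o=sensors.get_obs();c=eyes.camera('wrist');P=pose('wrist',c,o);im=c['img'];g=im.min(2)
def dark(u0,u1,v0,v1,z,t=80):
    m=np.zeros(g.shape,np.uint8);m[v0:v1,u0:u1]=g[v0:v1,u0:u1]<t;n,l,s,ce=cv2.connectedComponentsWithStats(m)
    return [(s[i,4],ce[i].round(1).tolist(),rk(w(c,P,[ce[i]],z)*1000).tolist()) for i in range(1,n) if 8<s[i,4]<120]
print('top holes',dark(302,330,20,238,.058))
print('low holes',dark(270,294,15,60,.032),dark(338,358,15,60,.032),dark(270,294,200,238,.032))
print([(v,int(g[v,305])) for v in range(10,60,1)])
print([int(x) for x in g[205:242,305]])
for r in (25,): print(rk(w(c,P,[(316,r)],.058)*1000))
E
```

```text
top holes [(np.int32(55), [315.7, 33.4], [[78.9, 0.2]]), (np.int32(34), [316.3, 218.4], [[-67.8, -0.2]])]
low holes [(np.int32(91), [290.6, 51.7], [[69.3, 21.0]])] [(np.int32(32), [339.6, 46.6], [[73.2, -19.5]])] [(np.int32(11), [291.7, 201.1], [[-60.0, 22.9]]), (np.int32(11), [276.0, 203.1], [[-62.0, 37.7]])]
[(10, 123), (11, 122), (12, 124), (13, 122), (14, 122), (15, 115), (16, 135), (17, 163), (18, 167), (19, 168), (20, 169), (21, 167), (22, 167), (23, 168), (24, 168), (25, 167), (26, 167), (27, 167), (28, 167), (29, 167), (30, 168), (31, 166), (32, 166), (33, 167), (34, 168), (35, 166), (36, 166), (37, 167), (38, 166), (39, 164), (40, 167), (41, 167), (42, 166), (43, 167), (44, 166), (45, 168), (46, 166), (47, 167), (48, 168), (49, 166), (50, 168), (51, 166), (52, 167), (53, 167), (54, 166), (55, 167), (56, 167), (57, 167), (58, 167), (59, 166)]
[163, 162, 163, 162, 163, 163, 162, 162, 161, 161, 164, 161, 156, 152, 152, 150, 151, 150, 149, 150, 149, 148, 149, 150, 150, 133, 112, 106, 105, 106, 107, 105, 106, 107, 105, 106, 107]
[[84.5 -0.1]]
```

The top bar's holes put its centre at (5.6, 0.0) mm, which matches the sticks' midpoint of 5.6 mm. It is parallel to the lower bars to about 0.2°, and the sticks overhang evenly, so I'm handing in.

```bash
python3 -c "
from rig import ticket
print(ticket.hand_in())"
```

```text
the job is handed in; nothing more can be done
None
```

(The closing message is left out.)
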